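# Load the stall's display rod with gift cartons and fit the end stop

## Task

Load the market stall's display rod for the day: take every carton from the compartment tray and thread it by its hand-hole onto the level rod, the large ones nearest the post, then the medium, then the small ones nearest the free end. When all of them hang there, push the black end stop fully home over the rod's free end. Leave everything else on the counter where it is.

Things in the scene. Friction and masses are not known exactly. Their poses are not given: they have to be found in the camera images.
- rack: Fixed steel display rack: a dark foot plate and a post (24 x 20 mm in plan, 180 tall) with one round steel rod, 12 mm thick, sticking out level along the rack's own -y, its axis 160 mm above the counter. Origin: on the counter below the post's centre. z is up.
- rod_tip (a point): The free end of the rod, on its axis: 295 mm from the rack's origin along the rack's -y, 160 mm up; the tip is a rounded end. The point has the rack's axes.
- rod_root (a point): Where the rod leaves the post, on the rod's axis, 285 mm from the tip.
- tray: Fixed plywood tray, 266 (its x) x 216 (its y) x 36 mm tall, walls and floor 4 mm, with six compartments of 127 x 66 mm in 2 columns along x and 3 rows along y; each carton stands upright in one. Origin: underside centre.
- stop: The end stop: same thing as stop_center, origin at the centre of its underside, 22 mm below its centre.
- stop_center (a point): Centre of the end stop, a loose black plastic block 44 (its x) x 60 (its y) x 44 mm tall, 90 g, lying on the counter, bore level. The bore is 16 mm square, 40 deep, central, open at the +y face, closed at the -y face; it fits over the rod's free end with 2 mm of play all round.
- stop_seat (a point): The bottom of the end stop's bore, on its axis, 10 mm from the block's centre towards its -y. When the stop is fully home the rod's tip touches it.
- large1_hole (a point): Centre of the hand-hole of a large carton (absent in some runs). The hole runs right through along the carton's y, 26 mm wide, 28 high, under a roof of two 45-degree slopes. This point is 22 mm below the carton's top, 90 above its underside, 13 above the hole's floor, 15 below the roof's peak; hung on the rod it rests about 6.5 mm below the rod's axis. Carton's axes, z up.
- large1: The same large carton, stiff brown card, 66 wide (its x) x 40 thick (its y) x 112 tall, 200 g (mass varies by 30 %), standing upright in a tray compartment; origin at the centre of its underside. Both faces are alike, so it may go on the rod either way round.
- large2_hole (a point): Centre of the hand-hole of a large carton (absent in some runs). The hole runs right through along the carton's y, 26 mm wide, 28 high, under a roof of two 45-degree slopes. This point is 22 mm below the carton's top, 90 above its underside, 13 above the hole's floor, 15 below the roof's peak; hung on the rod it rests about 6.5 mm below the rod's axis. Carton's axes, z up.
- large2: The same large carton, stiff brown card, 66 wide (its x) x 40 thick (its y) x 112 tall, 200 g (mass varies by 30 %), standing upright in a tray compartment; origin at the centre of its underside. Both faces are alike, so it may go on the rod either way round.
- medium1_hole (a point): Centre of the hand-hole of a medium carton (absent in some runs). The hole runs right through along the carton's y, 26 mm wide, 28 high, under a roof of two 45-degree slopes. This point is 22 mm below the carton's top, 74 above its underside, 13 above the hole's floor, 15 below the roof's peak; hung on the rod it rests about 6.5 mm below the rod's axis. Carton's axes, z up.
- medium1: The same medium carton, stiff brown card, 58 wide (its x) x 34 thick (its y) x 96 tall, 150 g (mass varies by 30 %), standing upright in a tray compartment; origin at the centre of its underside. Both faces are alike, so it may go on the rod either way round.
- medium2_hole (a point): Centre of the hand-hole of a medium carton (absent in some runs). The hole runs right through along the carton's y, 26 mm wide, 28 high, under a roof of two 45-degree slopes. This point is 22 mm below the carton's top, 74 above its underside, 13 above the hole's floor, 15 below the roof's peak; hung on the rod it rests about 6.5 mm below the rod's axis. Carton's axes, z up.
- medium2: The same medium carton, stiff brown card, 58 wide (its x) x 34 thick (its y) x 96 tall, 150 g (mass varies by 30 %), standing upright in a tray compartment; origin at the centre of its underside. Both faces are alike, so it may go on the rod either way round.
- small1_hole (a point): Centre of the hand-hole of a small carton (absent in some runs). The hole runs right through along the carton's y, 26 mm wide, 28 high, under a roof of two 45-degree slopes. This point is 22 mm below the carton's top, 58 above its underside, 13 above the hole's floor, 15 below the roof's peak; hung on the rod it rests about 6.5 mm below the rod's axis. Carton's axes, z up.
- small1: The same small carton, stiff brown card, 50 wide (its x) x 28 thick (its y) x 80 tall, 110 g (mass varies by 30 %), standing upright in a tray compartment; origin at the centre of its underside. Both faces are alike, so it may go on the rod either way round.
- small2_hole (a point): Centre of the hand-hole of a small carton (absent in some runs). The hole runs right through along the carton's y, 26 mm wide, 28 high, under a roof of two 45-degree slopes. This point is 22 mm below the carton's top, 58 above its underside, 13 above the hole's floor, 15 below the roof's peak; hung on the rod it rests about 6.5 mm below the rod's axis. Carton's axes, z up.
- small2: The same small carton, stiff brown card, 50 wide (its x) x 28 thick (its y) x 80 tall, 110 g (mass varies by 30 %), standing upright in a tray compartment; origin at the centre of its underside. Both faces are alike, so it may go on the rod either way round.

How it is judged:
By the outcome, as a careful person would: the job done as asked, in the order asked, and still so for the second after the job is handed in, with the robot touching nothing.
Of large1, large2, medium1, medium2, small1, small2 only 4 to 6 are there at a start; the rules pass over those that are not, and their reading is None.
At some moment in a run one of stop may be knocked a few centimetres aside while the robot is not near it.
It also fails if it takes over 210 s, if anything falls off the work surface, if the arm or the gripper's body presses on something with over 40 N, if the wrist force passes 120 N, or if a joint passes its speed limit or range.

## Robot

A 6-joint arm with a two-finger parallel gripper is mounted at the origin on the work surface. World frame = base frame: x ahead of the robot, y to its left, z up, the work surface at z = 0. Lengths are in m, angles in rad, forces in N, time in s.
With the tool pointing down it reaches from about 0.275 to 0.975 m from the base axis. Payload 8.4 kg.
Tool frame: the origin (TCP) lies on the centre line of the jaws, within the pads' length; the fingertips stand 8 mm ahead of it and the grasp point (between the pads) lies 11 mm behind it; y points along the fingers, x is the direction in which the jaws open and shut, and the axes are right-handed (so a half turn about y gives the same grasp; the last joint's range is limited). The gripper opens to 92 mm and grips with 3 to 60 N. Pads are 20 mm wide; open, the fingers measure 128 mm over their backs; the gripper's body (75 mm by 189 mm) begins 69 mm behind the grasp point.
Start: joints at [1.195, 0.353, 1.633, -0, 1.155, -0.002], TCP at [0.228, 0.582, 0.223] pointing down, gripper open.
Joint ranges: [-2.63, 2.63], [-0.92, 2.1], [0.06, 2.66], [-1.3, 4.44], [0, 2.69], [-3.02, 3.02]. Speed limits (rad/s): [2.22, 2.22, 2.79, 3.14, 3.14, 3.14].

## Interface

Orientations are given as a rotation vector (axis times angle).
In Python, from rig import r, cams, spotter gives the robot as it stands.
- The arm moves only by the shell command python3 -m crank 'ROWS' [FORCE]. ROWS is JSON, a list of rows, each a list of 5 numbers: the opening, from -1 (shut) to 1 (fully open), then the shift along the tool's x, y, z in m, then the turn about the tool's y in rad. A call has 1 to 20 rows; each row shifts and turns the commanded pose from where the row before left it, along the tool's axes as they then stand; what a row does not reach is not made up. A row lasts 1/8 s, in which the tool goes at most 62.5 mm and 10.7 degrees, less where a joint would pass 70% of its speed; a pose out of reach is approached as far as the arm can. A call with a gripper value outside its range is refused whole. The fingers move at their own pace and stop on an object; FORCE is the grip in N (left out, the last holds). Time passes only in rows, so rows that do not move let the fingers close. It gives the time, the measured TCP pose, the force and the opening at its end, in the units of the state.
- r.sense(): the state, without advancing time (a new reading comes with each control period).
- cams.grab_frame(name): name is "scene" or "top"; returns a dict with "frame" (400x640x3 uint8, red, green, blue), "fx", "fy", "cx", "cy" (pixels), "dist_coeffs" ([k1, k2, p1, p2, k3] as OpenCV has them; the pictures are not rectified), "xyz" and "orientation" of the camera in the world. Camera axes: x right, y down, z forward; pixel columns grow to the right and rows downward; lengths in m; the calibration is good to about 2 mm. A picture is of the moment at which its call begins. There is no depth.
- r.hand_in(): hands the job in, once; it reports no verdict.
Trained networks look in a picture, given as the dict that the camera call returned (one of the last four; its "shot" number tells which), for a name from the list of things; names that differ only in an ending like _2 or _b are one class to them, and where a whole thing is asked for, a point or a joint stands for the part that bears it (a point fixed in the world has none). Each returns a list of dicts, best first, with "p" (0 to 1); they miss things now and then, are a little off and sometimes report something else, mostly with a low value. They report only what shows in the picture. A call takes as long as a camera call.
- spotter.outline_of(picture, query): "region" (400x640 bool, what is visible of it) and "uv" ([column, row] in pixels, amid what is visible of it).
The state is a dict: "time": time; "joint_positions": joint angles; "dq": joint speeds; "tau": joint torques, N m; "ee_pos": TCP position; "tcp_rot": TCP orientation; "force": force on the tool from outside, world axes, zero at the start; "wrist_torque": the same for the moment, N m; "grip_width": finger opening in m.
Only numpy, scipy, OpenCV 4.12 (cv2) and the standard library are available. Lean on these libraries where they do the work, as an engineer would, in place of code of your own. Each camera call takes 0.05 s, during which the arm holds its last target. There are 200 camera calls.

## Working session

There is one attempt and no reset: what is moved stays moved. The work goes in short steps, Python scripts to look and compute and a shell command to move; the robot and the scene stay as the last step left them, time stands still between calls to the robot, and variables do not carry over. Pictures are saved under pics/ and viewed, about 12 in all and at most 16, crops included, and the job is handed in when it is done.

```bash
ls; mkdir -p pics
cat > h.py <<'E'
import numpy as np, cv2
from scipy.spatial.transform import Rotation as R
from rig import r, cams, spotter
def K(d): return np.array([[d['fx'],0,d['cx']],[0,d['fy'],d['cy']],[0,0,1]])
def rot(o):
    o=np.array(o,float)
    return o if o.shape==(3,3) else R.from_rotvec(o).as_matrix()
def ray(d,uv):
    p=cv2.undistortPoints(np.array([[uv]],float),K(d),np.array(d['dist_coeffs']))[0,0]
    return np.array(d['xyz']), rot(d['orientation'])@np.array([p[0],p[1],1])
def onz(d,uv,z):
    c,v=ray(d,uv); return c+v*(z-c[2])/v[2]
def proj(d,P):
    M=rot(d['orientation']); t=-M.T@np.array(d['xyz'])
    return cv2.projectPoints(np.array(P,float).reshape(-1,1,3),cv2.Rodrigues(M.T)[0],t,K(d),np.array(d['dist_coeffs']))[0][:,0]
def save(d,n): cv2.imwrite('pics/'+n,d['frame'][:,:,::-1])
E
python3 - <<'E'
from h import *
print(r.sense())
for n in ['scene','top']:
    d=cams.grab_frame(n); save(d,n+'0.png')
    print(n,{k:v for k,v in d.items() if k!='frame'})
    for q in ['rack','tray','stop','large1','medium1','small1','large1_hole','rod_tip']:
        try:
            for o in spotter.outline_of(d,q)[:7]:
                reg=o['region']; ys,xs=np.nonzero(reg)
                print(q,round(o['p'],2),np.round(o['uv'],1),reg.sum(),xs.min(),xs.max(),ys.min(),ys.max())
        except Exception as e: print(q,e)
E
```

```text
pics
{'time': 0.0, 'joint_positions': array([ 1.19460678e+00,  3.53669851e-01,  1.63413263e+00,  9.95022574e-06,
        1.15521803e+00, -2.37983196e-03]), 'dq': array([-0.0012156 ,  0.00149782, -0.00119402, -0.000264  , -0.0004825 ,
       -0.00117874]), 'tau': array([-7.84042186e-04, -5.93827093e+01, -3.34227061e+01,  6.99414150e-02,
        2.32844154e-02, -6.82956284e-05]), 'ee_pos': array([0.22803128, 0.58138448, 0.22185079]), 'tcp_rot': array([-1.36398558, -0.92870892,  0.93066715]), 'force': array([-1.29862444,  0.39240751, -0.26283767]), 'wrist_torque': array([-0.01742903, -0.04212765,  0.03634003]), 'grip_width': 0.0915645973288292}
scene {'fx': 431.71494056821064, 'fy': 431.71494056821064, 'cx': 322.2641412880701, 'cy': 205.82358721564395, 'dist_coeffs': array([-0.0039719,  0.       ,  0.       ,  0.       ,  0.       ]), 'xyz': array([1.11106018, 0.26816189, 1.13283718]), 'orientation': array([-1.53291381, -2.27632168,  0.67423009]), 'shot': 1}
rack 0.63 [444.7 265.2] 2127 351 473 197 301
rack 0.2 [233.  207.9] 389 225 243 193 220
rack 0.15 [308.9 220.2] 376 298 320 208 23
[... 959 characters left out ...]
 2}
rack 0.82 [197.4 200.2] 1688 177 288 175 220
tray 0.59 [410.  199.8] 4362 374 461 154 253
stop 0.78 [342.6 199.5] 328 329 351 189 210
stop 0.73 [448.5 214.4] 548 434 460 206 231
large1 0.83 [448.2 220.7] 519 434 459 207 231
large1 0.73 [423.6 224. ] 526 412 435 210 235
medium1 0.89 [398.6 230.8] 368 390 410 221 242
medium1 0.66 [393.9 183.5] 327 384 401 172 192
medium1 0.15 [437.5 175.6] 274 431 448 168 186
small1 0.83 [436.9 179.4] 283 431 448 167 186
small1 0.81 [417.1 181.3] 263 409 425 171 189
small1 0.42 [339.8 198.8] 343 330 352 188 210
large1_hole 0.98 [426. 222.] 516 412 435 211 235
large1_hole 0.61 [445.7 219.6] 526 434 459 207 231
rod_tip 0.73 [198.6 198.9] 1975 176 300 174 220
```

Run:
```python
from h import *
a=cv2.imread('pics/top0.png'); cv2.imwrite('pics/top0c.png',cv2.resize(a[140:265,160:480],None,fx=2.5,fy=2.5,interpolation=cv2.INTER_CUBIC))
b=cv2.imread('pics/scene0.png'); cv2.imwrite('pics/scene0c.png',cv2.resize(b[130:320,180:500],None,fx=2.5,fy=2.5,interpolation=cv2.INTER_CUBIC))
s=r.sense(); print(R.from_rotvec(s['tcp_rot']).as_matrix().round(3))
```

```text
[[ 0.365  0.    -0.931]
 [ 0.931 -0.     0.365]
 [-0.    -1.    -0.   ]]
```

View pics/top0c.png

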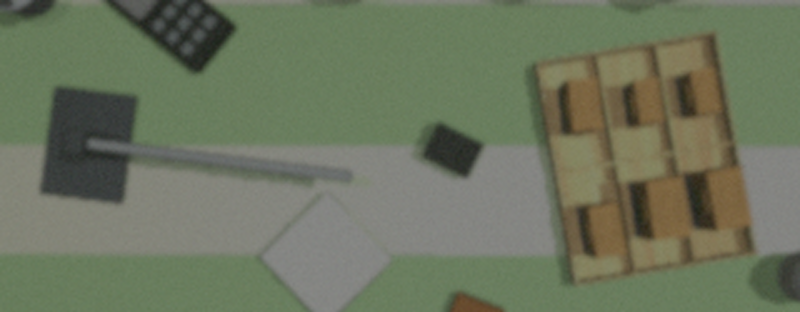

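View pics/scene0c.png

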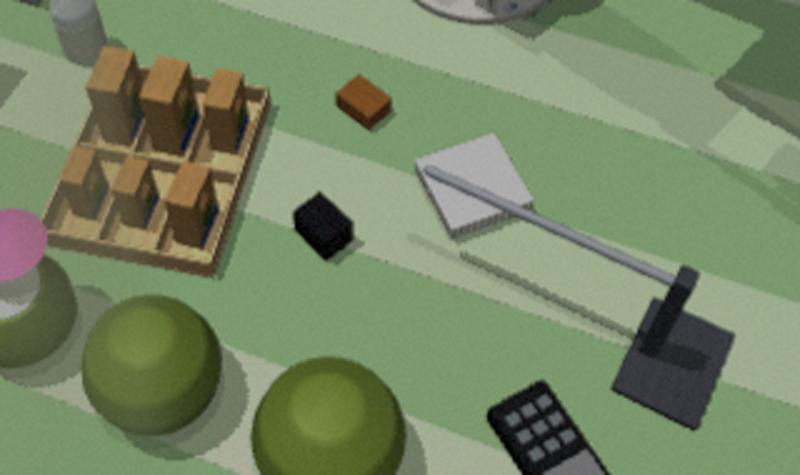

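```bash
cat > fit.py <<'E'
from h import *
from scipy.optimize import minimize
import pickle
S=4
def hullmask(d,P,off,shape):
    uv=(proj(d,P)-off)*S
    m=np.zeros((shape[0]*S,shape[1]*S),np.uint8)
    cv2.fillConvexPoly(m,cv2.convexHull(np.round(uv).astype(np.int32)),1); return m
def box(p,dims,z0):
    w,t,h=dims; c,s=np.cos(p[2]),np.sin(p[2])
    return [[p[0]+c*a-s*b,p[1]+s*a+c*b,z0+z] for a in(-w/2,w/2) for b in(-t/2,t/2) for z in(0,h)]
def fit(obs,dims,z0,p0,yaws=True):
    data=[]
    for d,m in obs:
        ys,xs=np.nonzero(m); off=np.array([xs.min()-12,ys.min()-12]); sh=(ys.max()-ys.min()+25,xs.max()-xs.min()+25)
        sub=m[off[1]:off[1]+sh[0],off[0]:off[0]+sh[1]].astype(np.uint8); sh=sub.shape
        data.append((d,cv2.resize(sub,(sh[1]*S,sh[0]*S),interpolation=cv2.INTER_NEAREST),off-0.5+0.5/S,sh))
    def cost(q):
        p=[q[0]/100,q[1]/100,q[2]/10]; t=0
        for d,m,off,sh in data:
            g=hullmask(d,box(p,dims,z0),off,sh); t-=(g&m).sum()/max(1,(g|m).sum())
        return t
    best=None
    for dy in ([-0.3,0,0.3] if yaws else [0]):
        q=np.array([p0[0]*100,p0[1]*100,(p0[2]+dy)*10])
        x=minimize(cost,q,method='Nelder-Mead',options=dict(initial_simplex=q+np.array([[0,0,0],[1.5,0,0],[0,1.5,0],[0,0,1.5]]),xatol=.01,fatol=1e-4))
        if best is None or x.fun<best.fun: best=x
    return best.x/[100,100,10],-best.fun/len(data)
E
python3 - <<'E'
from fit import *
D={}
for n in ['scene','top']:
    fr=[cams.grab_frame(n) for _ in range(10)]
    d=dict(fr[-1]); d['avg']=np.mean([f['frame'].astype(float) for f in fr],0); D[n]=d
    for q in ['tray','stop','large1','medium1','small1','rack']:
        d[q]=[(o['p'],o['uv'],o['region']) for o in spotter.outline_of(fr[-1],q)]
        print(n,q,[(round(o[0],2),np.round(o[1]).tolist(),int(o[2].sum())) for o in d[q]])
pickle.dump(D,open('D.pkl','wb'))
def crop(n,x0,x1,y0,y1,f,g=1):
    a=D[n]['avg'][y0:y1,x0:x1,::-1]; a=255*np.clip(a/255*g,0,1)**(0.6)
    return cv2.resize(a.astype(np.uint8),None,fx=f,fy=f,interpolation=cv2.INTER_CUBIC)
a=crop('top',325,361,184,216,9,2.5); b=crop('scene',290,330,200,240,8,2.5)
c=crop('top',180,310,185,225,5)
W=np.zeros((540,660,3),np.uint8)
W[:a.shape[0],:a.shape[1]]=a; W[:b.shape[0],330:330+b.shape[1]]=b; W[330:330+c.shape[0],:c.shape[1]]=c
cv2.imwrite('pics/m1.png',W)
E
```

```text
scene tray [(0.74, [242.0, 214.0], 2185)]
scene stop [(0.86, [312.0, 218.0], 405)]
scene large1 [(0.8, [249.0, 171.0], 680), (0.53, [233.0, 204.0], 401), (0.26, [242.0, 211.0], 2500)]
scene medium1 [(0.84, [254.0, 210.0], 546), (0.76, [270.0, 173.0], 510), (0.42, [446.0, 266.0], 2201)]
scene small1 [(0.95, [232.0, 207.0], 367), (0.83, [213.0, 204.0], 431), (0.56, [310.0, 219.0], 426)]
scene rack [(0.34, [241.0, 212.0], 2429), (0.27, [225.0, 169.0], 719)]
top tray [(0.55, [412.0, 200.0], 4865)]
top stop [(0.86, [343.0, 197.0], 324)]
top large1 [(0.94, [449.0, 223.0], 517), (0.57, [421.0, 225.0], 513)]
top medium1 [(0.76, [399.0, 229.0], 356), (0.68, [393.0, 181.0], 358), (0.32, [439.0, 176.0], 267)]
top small1 [(0.61, [437.0, 180.0], 305), (0.53, [420.0, 183.0], 244)]
top rack [(0.85, [201.0, 203.0], 1819)]
```

View pics/m1.png

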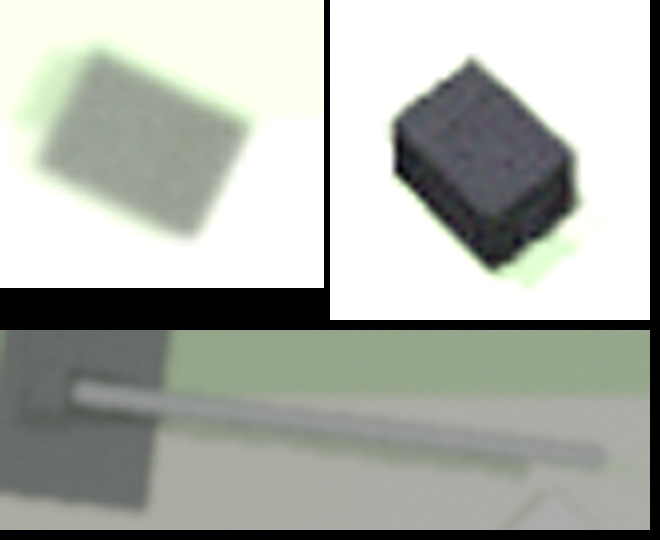

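```bash
cat > rod.py <<'E'
from fit import *
D=pickle.load(open('D.pkl','rb'))
def line(n,ax,rng,guess,hw=7):
    a=D[n]['avg']; f=a[:,:,2]-(a[:,:,0]+a[:,:,1])/2
    f=cv2.GaussianBlur(f,(0,0),0.8); pts=[]
    for k in range(*rng):
        g=guess(k); lo=int(g-hw); s=f[lo:lo+2*hw+1,k] if ax==0 else f[k,lo:lo+2*hw+1]
        b=(s[:2].mean()+s[-2:].mean())/2; w=np.clip(s-b-0.35*(s.max()-b),0,None)
        c=lo+(w*np.arange(len(w))).sum()/w.sum(); pts.append([k,c] if ax==0 else [c,k])
    pts=np.array(pts); u=pts[:,ax]; v=pts[:,1-ax]; ok=np.ones(len(u),bool)
    for _ in range(5):
        c=np.polyfit(u[ok],v[ok],1); res=v-np.polyval(c,u); ok=abs(res)<2.5*max(.15,res[ok].std())
    print(n,c,'rms',res[ok].std().round(3),ok.sum(),len(u)); return pts,c
d=D['top']
# guess rows from crop: (195.. ,198)->(300,211)
pt,ct=line('top',0,(215,298),lambda k:197.8+(k-196)*(211.3-197.8)/(300-196))
ds=D['scene']
ps,cs=line('scene',0,(358,440),lambda k:199+(k-352)*(240-199)/(448-352),8)
P=np.array([onz(d,[k,np.polyval(ct,k)],.160) for k in (215,297)]); print('top',P.round(4))
Q=np.array([onz(ds,[k,np.polyval(cs,k)],.160) for k in (360,438)]); print('scene',Q.round(4))
for X in (P,Q):
    v=X[1]-X[0]; v=v/np.linalg.norm(v); print('dir to tip',v.round(4), 'yaw deg of rack +y', np.degrees(np.arctan2(v[0],-v[1])).round(2),'x at y=.15,.3',[(X[0]+v*(y-X[0][1])/v[1])[0].round(4) for y in (.15,.35)])
f=lambda a:(a[:,:,2]-(a[:,:,0]+a[:,:,1])/2)
F=cv2.GaussianBlur(f(d['avg']),(0,0),.6)
print('tip top',[(k,F[int(round(np.polyval(ct,k))),k].round(1)) for k in range(292,310)])
F=cv2.GaussianBlur(f(ds['avg']),(0,0),.6)
print('tip scene',[(k,F[int(round(np.polyval(cs,k))),k].round(1)) for k in range(342,362)])
E
python3 rod.py
cat > cart.py <<'E'
from fit import *
D=pickle.load(open('D.pkl','rb'))
dims={'large1':(.066,.040,.112),'medium1':(.058,.034,.096),'small1':(.05,.028,.08),'stop':(.044,.06,.044)}
seeds={'large1':[(448,221),(423,224)],'medium1':[(399,230),(394,183)],'small1':[(437,179),(417,181)],'stop':[(342,199)]}
for k,ss in seeds.items():
    z0=0 if k=='stop' else .004; dm=dims[k]
    for uv in ss:
        c=onz(D['top'],uv,z0+dm[2]*.9); obs=[]
        for n in ('top','scene'):
            e=proj(D[n],[[c[0],c[1],z0+dm[2]/2]])[0]
            cand=[o for kk in dims for o in D[n][kk] if np.linalg.norm(np.array(o[1])-e)<12 and o[2].sum()<900]
            if cand: obs.append((D[n],max(cand,key=lambda o:o[0])[2]))
        for nm,ob in [('both',obs)]+[(str(i),[o]) for i,o in enumerate(obs)]:
            p,s=fit(ob,dm,z0,[c[0],c[1],-0.4 if k=='stop' else .17])
            print(k,nm,len(ob),p[:2].round(4),np.degrees(p[2]).round(1),round(s,3))
E
python3 cart.py
```

```text
top [1.18081618e-01 1.74342920e+02] rms 0.114 83 83
scene [ 0.45884244 36.3923999 ] rms 0.098 67 82
top [[0.5024 0.3187 0.16  ]
 [0.4771 0.0997 0.16  ]]
scene [[0.4779 0.1182 0.16  ]
 [0.5067 0.34   0.16  ]]
dir to tip [-0.1149 -0.9934  0.    ] yaw deg of rack +y -6.6 x at y=.15,.3 [np.float64(0.4829), np.float64(0.506)]
dir to tip [ 0.1288  0.9917 -0.    ] yaw deg of rack +y 172.6 x at y=.15,.3 [np.float64(0.482), np.float64(0.508)]
tip top [(292, np.float64(0.2)), (293, np.float64(0.2)), (294, np.float64(0.1)), (295, np.float64(-0.0)), (296, np.float64(-0.1)), (297, np.float64(-0.5)), (298, np.float64(-0.1)), (299, np.float64(-0.8)), (300, np.float64(-3.6)), (301, np.float64(-6.8)), (302, np.float64(-8.8)), (303, np.float64(-9.7)), (304, np.float64(-10.0)), (305, np.float64(-9.6)), (306, np.float64(-9.0)), (307, np.float64(-9.8)), (308, np.float64(-7.7)), (309, np.float64(-6.1))]
tip scene [(342, np.float64(-27.9)), (343, np.float64(-27.9)), (344, np.float64(-27.2)), (345, np.float64(-22.8)), (346, np.float64(-10.4)), (347, np.float64(-3.8)), (348, np.float64(-0.0)), (349, np.float
[... 407 characters left out ...]
59] 9.6 0.932
large1 0 1 [ 0.4425 -0.2563] 8.8 0.937
large1 1 1 [ 0.4406 -0.2561] 10.6 0.94
medium1 both 2 [ 0.4165 -0.1908] 8.9 0.932
medium1 0 1 [ 0.417  -0.1904] 9.4 0.943
medium1 1 1 [ 0.4146 -0.1927] 6.7 0.955
medium1 both 2 [ 0.5578 -0.167 ] 5.9 0.924
medium1 0 1 [ 0.5578 -0.1661] 5.9 0.947
medium1 1 1 [ 0.5556 -0.1694] 5.6 0.949
small1 both 2 [ 0.5747 -0.3061] 9.2 0.929
small1 0 1 [ 0.5747 -0.3052] 9.9 0.938
small1 1 1 [ 0.5736 -0.308 ] 9.1 0.945
small1 both 2 [ 0.5627 -0.2411] 11.2 0.874
small1 0 1 [ 0.5618 -0.2402] 11.0 0.885
small1 1 1 [ 0.5613 -0.2439] 11.2 0.916
stop both 2 [ 0.5092 -0.0212] -27.7 0.906
stop 0 1 [ 0.5092 -0.0211] -27.6 0.925
stop 1 1 [ 0.5072 -0.0239] -28.9 0.923
```

```bash
cat > go.py <<'E'
import sys
from h import *
# usage: go.py x y z yawdeg  -> turn, then shift in tool axes after the turn (target is grasp point; TCP 11 mm below)
def rel(x,y,z,yaw):
    s=r.sense(); M=rot(s['tcp_rot']); p=np.array(s['ee_pos']); 
    y0=np.degrees(np.arctan2(M[1,0],M[0,0])); t=(y0-yaw+180)%360-180
    if abs(t)>90: t-=180*np.sign(t)
    M2=M@R.from_rotvec([0,np.radians(t),0]).as_matrix()
    d=M2.T@(np.array([x,y,z-.011])-p)
    return s,y0,t,d
if __name__=='__main__':
    a=[float(v) for v in sys.argv[1:5]]
    s,y0,t,d=rel(*a)
    print('t',round(s['time'],2),'grasp',(s['ee_pos']+[0,0,.011]).round(4),'yaw',round(y0,2),'F',np.round(s['force'],1),'T',np.round(s['wrist_torque'],2),'w',round(s['grip_width'],4))
    print('turn rad',round(np.radians(t),4),'deg',round(t,2),' shift x,y,z',d.round(4))
E
python3 go.py 0.4536 -0.3212 0.223 8.6
python3 - <<'E'
from h import *
import pickle
D=pickle.load(open('D.pkl','rb'))
for n,c,k in (('top',300.5,[1.18081618e-01,1.74342920e+02]),('scene',346.3,[0.45884244,36.3923999])):
    print(n,onz(D[n],[c,np.polyval(k,c)],.16).round(4))
E
```

```text
t 2.5 grasp [0.2282 0.5818 0.2336] yaw 68.58 F [ 0.2 -0.3 -0.4] T [ 0.06 -0.03 -0.06] w 0.0918
turn rad 1.0469 deg 59.98  shift x,y,z [ 0.0878  0.0106 -0.9266]
top [0.476  0.0904 0.16  ]
scene [0.4725 0.0768 0.16  ]
```

```bash
python3 -m crank '[[1,0,0,0,0.1745],[1,0,0,0,0.1745],[1,0,0,0,0.1745],[1,0,0,0,0.1745],[1,0,0,0,0.1745],[1,0,0,0,0.1745],[1,0.006,0,-0.06,0],[1,0.006,0,-0.06,0],[1,0.006,0,-0.06,0],[1,0.006,0,-0.06,0],[1,0.006,0,-0.06,0],[1,0.006,0,-0.06,0],[1,0.006,0,-0.06,0],[1,0.006,0,-0.06,0],[1,0.006,0,-0.06,0],[1,0.006,0,-0.06,0],[1,0.006,0,-0.06,0],[1,0.006,0,-0.06,0],[1,0.006,0,-0.06,0]]' 30; python3 go.py 0.4536 -0.3212 0.094 8.6
```

```text
time: 4.88
ee_pos: [0.4222, -0.18, 0.2229]
tcp_rot: [-1.568, -0.118, 0.116]
force: [1.6, 0.9, -0.2]
grip_width: 0.0917
t 4.88 grasp [ 0.4222 -0.18    0.2339] yaw 8.56 F [ 1.6  0.9 -0.2] T [-0.01 -0.    0.01] w 0.0917
turn rad -0.0008 deg -0.04  shift x,y,z [ 0.0098  0.14   -0.1443]
```

```bash
python3 -m crank '[[1,0.004,0,-0.048,0],[1,0.003,0,-0.048,0],[1,0.003,0,-0.048,0],[1,0,0,0,0],[1,0,0.045,0,0],[1,0,0.045,0,0],[1,0,0.03,0,0],[1,0,0.02,0,0],[1,0,0,0,0]]' 30; python3 go.py 0.4536 -0.3212 0.094 8.6
```

```text
time: 6.0
ee_pos: [0.4522, -0.317, 0.0814]
tcp_rot: [-1.565, -0.116, 0.12]
force: [0.1, -0.5, 0.0]
grip_width: 0.0919
t 6.0 grasp [ 0.4522 -0.317   0.0924] yaw 8.62 F [ 0.1 -0.5  0. ] T [-0.05  0.04  0.05] w 0.0919
turn rad 0.0003 deg 0.02  shift x,y,z [ 0.0008 -0.0016 -0.0044]
```

```bash
python3 -m crank '[[-0.6,0,0,0,0],[-0.6,0,0,0,0],[-0.6,0,0,0,0],[-0.6,0,0,0,0],[-0.6,0,0,0,0]]' 30; python3 go.py 0.4536 -0.3212 0.24 8.6
```

```text
time: 6.62
ee_pos: [0.4536, -0.3188, 0.0834]
tcp_rot: [-1.568, -0.118, 0.117]
force: [-2.2, 1.9, 7.1]
grip_width: 0.0659
t 6.62 grasp [ 0.4536 -0.3188  0.0944] yaw 8.59 F [-2.2  1.9  7.1] T [0.17 0.28 0.06] w 0.0659
turn rad -0.0002 deg -0.01  shift x,y,z [-0.0002 -0.1456 -0.0024]
```

```bash
python3 -m crank '[[-0.6,0,-0.02,0,0],[-0.6,0,-0.04,0,0],[-0.6,0,-0.04,0,0],[-0.6,0,-0.04,0,0],[-0.6,0,0,0,0.136],[-0.6,0,0,0,0.136],[-0.6,0,0,0,0]]'; python3 go.py 0.470 0.041 0.16 -7
```

```text
time: 7.5
ee_pos: [0.4531, -0.3185, 0.2226]
tcp_rot: [-1.569, 0.095, -0.095]
force: [0.5, -0.8, -2.1]
grip_width: 0.0662
t 7.5 grasp [ 0.4531 -0.3185  0.2336] yaw -6.94 F [ 0.5 -0.8 -2.1] T [-0.1   0.07 -0.04] w 0.0662
turn rad 0.001 deg 0.06  shift x,y,z [-0.0271  0.0736  0.3589]
```

```bash
python3 -m crank '[[-0.6,0,0,0.03,0],[-0.6,-0.005,0,0.055,0],[-0.6,-0.005,0,0.055,0],[-0.6,-0.005,0,0.055,0],[-0.6,-0.005,0,0.055,0],[-0.6,-0.005,0,0.055,0],[-0.6,-0.002,0,0.034,0],[-0.6,0,0.03,0.02,0],[-0.6,0,0.03,0,0],[-0.6,0,0.013,0,0],[-0.6,0,0,0,0],[-0.6,0,0,0,0]]'; python3 go.py 0.470 0.041 0.16 -7
python3 - <<'E'
from h import *
a=cams.grab_frame('top')['frame'][:,:,::-1]; b=cams.grab_frame('scene')['frame'][:,:,::-1]
A=cv2.resize(a[150:260,170:400],None,fx=3.4,fy=3.0); B=cv2.resize(b[140:320,280:500],None,fx=1.5,fy=1.5)
W=np.zeros((600,790,3),np.uint8); W[:330,:782]=A; W[330:600,:330]=B; cv2.imwrite('pics/m2.png',W)
E
```

```text
time: 9.0
ee_pos: [0.4709, 0.0408, 0.1505]
tcp_rot: [-1.568, 0.095, -0.097]
force: [0.3, -0.5, -1.7]
grip_width: 0.0657
t 9.0 grasp [0.4709 0.0408 0.1615] yaw -6.99 F [ 0.3 -0.5 -1.7] T [-0.02  0.05 -0.05] w 0.0657
turn rad 0.0002 deg 0.01  shift x,y,z [-0.0009  0.0015  0.0001]
```

View pics/m2.png

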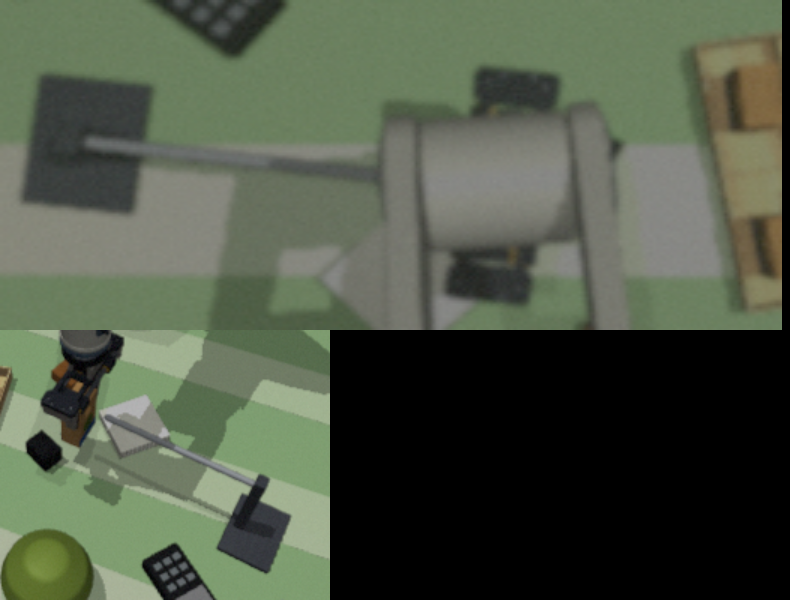

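```bash
python3 -m crank '[[-0.6,0,0.0015,0.015,0],[-0.6,0,0,0.02,0],[-0.6,0,0,0.02,0],[-0.6,0,0,0.02,0],[-0.6,0,0,0,0]]'; python3 go.py 0.470 0.041 0.16 -7
```

```text
time: 9.72
ee_pos: [0.4797, 0.1171, 0.1483]
tcp_rot: [-1.568, 0.094, -0.095]
force: [-0.0, -0.6, -1.9]
grip_width: 0.0658
t 9.72 grasp [0.4797 0.1171 0.1593] yaw -6.88 F [-0.  -0.6 -1.9] T [-0.04  0.09 -0.04] w 0.0658
turn rad 0.002 deg 0.12  shift x,y,z [-0.0003 -0.0007 -0.0767]
```

```bash
python3 -m crank '[[-0.6,0,0,0.03,0],[-0.6,0,0,0.045,0],[-0.6,0,0,0.045,0],[-0.6,0,0,0.04,0],[-0.6,0,0,0.03,0],[-0.6,0,0,0.02,0],[-0.6,0,0,0,0]]'; python3 go.py 0.5077 0.3485 0.16 -7
```

```text
time: 10.6
ee_pos: [0.5049, 0.3246, 0.148]
tcp_rot: [-1.569, 0.095, -0.095]
force: [0.0, 0.3, -2.1]
grip_width: 0.0662
t 10.6 grasp [0.5049 0.3246 0.159 ] yaw -6.92 F [ 0.   0.3 -2.1] T [-0.06  0.12 -0.06] w 0.0662
turn rad 0.0013 deg 0.08  shift x,y,z [-0.0002 -0.001   0.0241]
```

```bash
python3 -m crank '[[-0.6,0,0,0.01,0],[-0.6,0,0,0.01,0],[-0.6,0,0,0.002,0],[-0.6,0,0,0,0]]'; python3 go.py 0.5077 0.3485 0.16 -7
```

```text
time: 11.1
ee_pos: [0.5075, 0.3456, 0.148]
tcp_rot: [-1.569, 0.096, -0.096]
force: [0.8, -0.7, -1.8]
grip_width: 0.0662
t 11.1 grasp [0.5075 0.3456 0.159 ] yaw -6.98 F [ 0.8 -0.7 -1.8] T [-0.01  0.03  0.  ] w 0.0662
turn rad 0.0003 deg 0.02  shift x,y,z [-0.0002 -0.001   0.0029]
```

```bash
python3 -m crank '[[-0.6,0,0,0.003,0],[-0.6,0,0,0.002,0],[-0.6,0,0,0,0]]'; python3 go.py 0.5077 0.3485 0.16 -7; python3 -m crank '[[-0.6,0,0.003,0,0],[-0.6,0,0.002,0,0],[-0.6,0,0.001,0,0],[-0.6,0,0,0,0]]'; python3 go.py 0.5077 0.3485 0.16 -7
```

```text
time: 11.48
ee_pos: [0.5082, 0.3508, 0.1481]
tcp_rot: [-1.569, 0.096, -0.096]
force: [0.0, 0.3, -2.6]
grip_width: 0.0659
t 11.47 grasp [0.5082 0.3508 0.1591] yaw -6.99 F [ 0.   0.3 -2.6] T [-0.04  0.05  0.04] w 0.0659
turn rad 0.0002 deg 0.01  shift x,y,z [-0.0002 -0.0009 -0.0023]
time: 11.98
ee_pos: [0.5082, 0.3506, 0.143]
tcp_rot: [-1.569, 0.096, -0.096]
force: [-3.4, -1.6, 8.7]
grip_width: 0.0662
t 11.97 grasp [0.5082 0.3506 0.154 ] yaw -7.0 F [-3.4 -1.6  8.7] T [-0.55  0.61 -0.14] w 0.0662
turn rad -0.0 deg -0.0  shift x,y,z [-0.0002 -0.006  -0.0021]
```

```bash
python3 -m crank '[[1,0,0,0,0],[1,0,0,0,0],[1,0,0,0,0],[1,0,-0.03,0,0],[1,0,-0.05,0,0],[1,0,0,0,-0.136],[1,0,0,0,-0.136]]'; python3 go.py 0.4419 -0.2575 0.233 9
python3 - <<'E'
from h import *
a=cams.grab_frame('scene')['frame'][:,:,::-1]
cv2.imwrite('pics/m3.png',cv2.resize(a[130:320,180:500],None,fx=2.4,fy=2.4,interpolation=cv2.INTER_CUBIC))
E
```

```text
time: 12.85
ee_pos: [0.5085, 0.3509, 0.2229]
tcp_rot: [-1.567, -0.122, 0.12]
force: [0.3, -0.4, -0.4]
grip_width: 0.0918
t 12.85 grasp [0.5085 0.3509 0.2339] yaw 8.85 F [ 0.3 -0.4 -0.4] T [-0.08  0.06  0.01] w 0.0918
turn rad -0.0026 deg -0.15  shift x,y,z [-1.609e-01  3.000e-04 -5.905e-01]
```

View pics/m3.png

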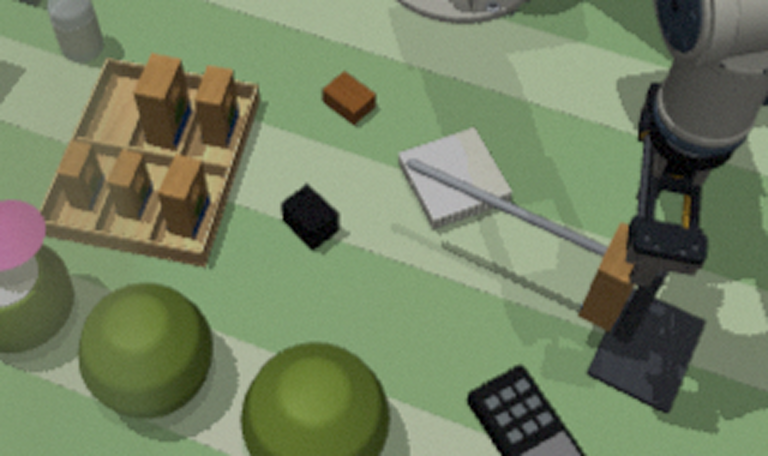

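```bash
python3 -m crank '[[1,-0.016,0,-0.03,0],[1,-0.016,0,-0.055,0],[1,-0.016,0,-0.058,0],[1,-0.016,0,-0.058,0],[1,-0.016,0,-0.058,0],[1,-0.016,0,-0.058,0],[1,-0.016,0,-0.058,0],[1,-0.016,0,-0.058,0],[1,-0.016,0,-0.058,0],[1,-0.016,0,-0.056,0],[1,0,0,-0.03,0],[1,0,0,0,0],[1,0,0,0,0]]'; python3 go.py 0.4419 -0.2570 0.094 9
```

```text
time: 14.52
ee_pos: [0.4359, -0.243, 0.2218]
tcp_rot: [-1.567, -0.116, 0.117]
force: [0.3, 1.0, -0.6]
grip_width: 0.0921
t 14.53 grasp [ 0.4359 -0.243   0.2328] yaw 8.52 F [ 0.3  1.  -0.6] T [-0.05  0.04 -0.02] w 0.0921
turn rad -0.0083 deg -0.48  shift x,y,z [ 0.0038  0.1388 -0.0148]
```

```bash
python3 -m crank '[[1,0.004,0,-0.015,-0.008],[1,0,0.045,0,0],[1,0,0.045,0,0],[1,0,0.03,0,0],[1,0,0.019,0,0],[1,0,0,0,0],[-0.6,0,0,0,0],[-0.6,0,0,0,0],[-0.6,0,0,0,0],[-0.6,0,0,0,0],[-0.6,0,0,0,0]]' 30; python3 go.py 0.4419 -0.2570 0.094 9
```

```text
time: 15.9
ee_pos: [0.4428, -0.2583, 0.0838]
tcp_rot: [-1.568, -0.125, 0.123]
force: [-0.7, 0.1, 6.0]
grip_width: 0.0662
t 15.9 grasp [ 0.4428 -0.2583  0.0948] yaw 9.05 F [-0.7  0.1  6. ] T [ 0.06  0.14 -0.  ] w 0.0662
turn rad 0.0008 deg 0.05  shift x,y,z [-0.0007  0.0008  0.0014]
```

```bash
python3 -m crank '[[-0.6,0,-0.02,0,0],[-0.6,0,-0.04,0,0],[-0.6,0,-0.04,0,0],[-0.6,0,-0.04,0,0],[-0.6,0,0,0,0.14],[-0.6,0,0,0,0.137],[-0.6,0,0,0,0]]'; python3 go.py 0.470 0.041 0.16 -6.8
```

```text
time: 16.77
ee_pos: [0.4422, -0.2579, 0.2231]
tcp_rot: [-1.569, 0.093, -0.093]
force: [0.3, 0.0, -1.4]
grip_width: 0.0659
t 16.77 grasp [ 0.4422 -0.2579  0.2341] yaw -6.77 F [ 0.3  0.  -1.4] T [-0.02  0.1   0.  ] w 0.0659
turn rad 0.0006 deg 0.03  shift x,y,z [-0.0077  0.0741  0.3001]
```

```bash
python3 -m crank '[[-0.6,0,0,0.03,0],[-0.6,-0.002,0,0.055,0],[-0.6,-0.002,0,0.055,0],[-0.6,-0.002,0,0.055,0],[-0.6,-0.001,0,0.05,0],[-0.6,-0.001,0.01,0.035,0],[-0.6,0,0.03,0.02,0],[-0.6,0,0.024,0,0],[-0.6,0,0.01,0,0],[-0.6,0,0,0,0],[-0.6,0,0,0,0]]'; python3 go.py 0.470 0.041 0.16 -6.8
```

```text
time: 18.15
ee_pos: [0.4707, 0.0406, 0.1499]
tcp_rot: [-1.569, 0.092, -0.094]
force: [-0.8, -0.0, -1.1]
grip_width: 0.0661
t 18.15 grasp [0.4707 0.0406 0.1609] yaw -6.81 F [-0.8 -0.  -1.1] T [-0.03  0.03 -0.01] w 0.0661
turn rad -0.0002 deg -0.01  shift x,y,z [-0.0007  0.0009  0.0003]
```

```bash
python3 -m crank '[[-0.6,0,0.001,0.015,0],[-0.6,0,0,0.02,0],[-0.6,0,0,0.02,0],[-0.6,0,0,0.02,0],[-0.6,0,0,0,0]]'; python3 go.py 0.470 0.041 0.16 -6.8;  python3 -m crank '[[-0.6,0,0,0.03,0],[-0.6,0,0,0.04,0],[-0.6,0,0,0.045,0],[-0.6,0,0,0.035,0],[-0.6,0,0,0.02,0],[-0.6,0,0,0.01,0],[-0.6,0,0,0,0]]'; python3 go.py 0.470 0.305 0.16 -6.8
```

```text
time: 18.77
ee_pos: [0.4795, 0.1169, 0.1486]
tcp_rot: [-1.568, 0.091, -0.093]
force: [-0.7, -0.9, -2.2]
grip_width: 0.0661
t 18.77 grasp [0.4795 0.1169 0.1596] yaw -6.72 F [-0.7 -0.9 -2.2] T [-0.08  0.11  0.06] w 0.0661
turn rad 0.0014 deg 0.08  shift x,y,z [-0.0004 -0.0005 -0.0765]
time: 19.65
ee_pos: [0.5003, 0.2937, 0.148]
tcp_rot: [-1.569, 0.093, -0.093]
force: [0.3, -0.7, -0.6]
grip_width: 0.0662
t 19.65 grasp [0.5003 0.2937 0.159 ] yaw -6.8 F [ 0.3 -0.7 -0.6] T [-0.09  0.06  0.  ] w 0.0662
turn rad -0.0 deg -0.0  shift x,y,z [-0.0314 -0.001   0.0076]
```

```bash
python3 -m crank '[[-0.6,0,0,0.006,0],[-0.6,0,0,0.003,0],[-0.6,0,0,0.002,0],[-0.6,0,0,0,0]]'; python3 -m crank '[[-0.6,0,0.003,0,0],[-0.6,0,0.002,0,0],[-0.6,0,0.001,0,0],[-0.6,0,0,0,0]]'; python3 go.py 0.5077 0.305 0.16 -6.8
```

```text
time: 20.15
ee_pos: [0.5016, 0.3046, 0.148]
tcp_rot: [-1.569, 0.094, -0.093]
force: [0.6, -2.3, -1.9]
grip_width: 0.066
time: 20.65
ee_pos: [0.5026, 0.305, 0.1432]
tcp_rot: [-1.568, 0.092, -0.095]
force: [0.5, -4.7, 8.6]
grip_width: 0.0657
t 20.65 grasp [0.5026 0.305  0.1542] yaw -6.8 F [ 0.5 -4.7  8.6] T [-0.71  0.08  0.09] w 0.0657
turn rad 0.0 deg 0.0  shift x,y,z [ 0.0051 -0.0058  0.0006]
```

```bash
python3 -m crank '[[1,0,0,0,0],[1,0,0,0,0],[1,0,0,0,0],[1,0,-0.03,0,0],[1,0,-0.05,0,0],[1,0,0,0,-0.141],[1,0,0,0,-0.141]]'; python3 go.py 0.417 -0.191 0.233 9.2
```

```text
time: 21.52
ee_pos: [0.5019, 0.3052, 0.2228]
tcp_rot: [-1.566, -0.132, 0.131]
force: [0.1, -0.3, 0.3]
grip_width: 0.0923
t 21.52 grasp [0.5019 0.3052 0.2338] yaw 9.6 F [ 0.1 -0.3  0.3] T [-0.06  0.08 -0.04] w 0.0923
turn rad 0.007 deg 0.4  shift x,y,z [-1.631e-01  3.000e-04 -4.763e-01]
```

```bash
python3 -m crank '[[1,-0.01,0,-0.03,0.007],[1,-0.02,0,-0.055,0],[1,-0.02,0,-0.057,0],[1,-0.02,0,-0.057,0],[1,-0.02,0,-0.057,0],[1,-0.02,0,-0.057,0],[1,-0.02,0,-0.057,0],[1,-0.02,0,-0.055,0],[1,-0.013,0,-0.04,0],[1,0,0,-0.012,0],[1,0,0,0,0],[1,0,0,0,0]]'; python3 go.py 0.417 -0.191 0.078 9.2
```

```text
time: 23.02
ee_pos: [0.4151, -0.1904, 0.2219]
tcp_rot: [-1.567, -0.123, 0.123]
force: [0.6, 1.7, 0.9]
grip_width: 0.0919
t 23.02 grasp [ 0.4151 -0.1904  0.2329] yaw 8.99 F [0.6 1.7 0.9] T [-0.12  0.08 -0.02] w 0.0919
turn rad -0.0036 deg -0.21  shift x,y,z [ 0.0018  0.1549 -0.0009]
```

```bash
python3 -m crank '[[1,0.002,0.03,-0.001,-0.003],[1,0,0.045,0,0],[1,0,0.04,0,0],[1,0,0.025,0,0],[1,0,0.015,0,0],[1,0,0,0,0],[-0.7,0,0,0,0],[-0.7,0,0,0,0],[-0.7,0,0,0,0],[-0.7,0,0,0,0],[-0.7,0,0,0,0]]' 30; python3 go.py 0.417 -0.191 0.078 9.2;  python3 -m crank '[[-0.7,0,-0.02,0,0],[-0.7,0,-0.04,0,0],[-0.7,0,-0.04,0,0],[-0.7,0,-0.03,0,0],[-0.7,0,0,0,0.14],[-0.7,0,0,0,0.14],[-0.7,0,0,0,0]]'; python3 go.py 0.4705 0.041 0.16 -6.9
```

```text
time: 24.4
ee_pos: [0.4173, -0.1925, 0.0675]
tcp_rot: [-1.567, -0.125, 0.124]
force: [-1.1, 0.8, 5.9]
grip_width: 0.058
t 24.4 grasp [ 0.4173 -0.1925  0.0785] yaw 9.1 F [-1.1  0.8  5.9] T [0.06 0.17 0.03] w 0.058
turn rad -0.0018 deg -0.1  shift x,y,z [-0.0001  0.0005  0.0015]
time: 25.28
ee_pos: [0.4168, -0.1922, 0.197]
tcp_rot: [-1.569, 0.095, -0.094]
force: [-0.3, -0.8, -1.6]
grip_width: 0.0582
t 25.27 grasp [ 0.4168 -0.1922  0.208 ] yaw -6.89 F [-0.3 -0.8 -1.6] T [-0.05  0.12 -0.01] w 0.0582
turn rad 0.0002 deg 0.01  shift x,y,z [0.0253 0.048  0.238 ]
```

```bash
python3 -m crank '[[-0.7,0.003,0,0.03,0],[-0.7,0.006,0,0.055,0],[-0.7,0.006,0,0.055,0],[-0.7,0.006,0,0.05,0],[-0.7,0.004,0.01,0.03,0],[-0.7,0,0.02,0.018,0],[-0.7,0,0.014,0,0],[-0.7,0,0.005,0,0],[-0.7,0,0,0,0],[-0.7,0,0,0,0]]'; python3 go.py 0.4705 0.041 0.16 -6.9
```

```text
time: 26.52
ee_pos: [0.471, 0.0404, 0.1486]
tcp_rot: [-1.569, 0.095, -0.096]
force: [-0.0, -0.1, -0.9]
grip_width: 0.058
t 26.52 grasp [0.471  0.0404 0.1596] yaw -6.97 F [-0.  -0.1 -0.9] T [-0.08  0.12 -0.02] w 0.058
turn rad -0.0012 deg -0.07  shift x,y,z [-0.0005 -0.0004  0.0006]
```

```bash
python3 -m crank '[[-0.7,0,0,0.015,0],[-0.7,0,0,0.02,0],[-0.7,0,0,0.02,0],[-0.7,0,0,0.02,0],[-0.7,0,0,0,0]]'; python3 go.py 0.470 0.041 0.16 -6.8;  python3 -m crank '[[-0.7,0,0,0.03,0],[-0.7,0,0,0.04,0],[-0.7,0,0,0.035,0],[-0.7,0,0,0.02,0],[-0.7,0,0,0.01,0],[-0.7,0,0,0,0]]'; python3 go.py 0.498 0.264 0.1535 -6.8
```

```text
time: 27.15
ee_pos: [0.4801, 0.1169, 0.1484]
tcp_rot: [-1.568, 0.093, -0.094]
force: [0.0, 0.4, -1.1]
grip_width: 0.0581
t 27.15 grasp [0.4801 0.1169 0.1594] yaw -6.83 F [ 0.   0.4 -1.1] T [-0.08  0.1   0.01] w 0.0581
turn rad -0.0005 deg -0.03  shift x,y,z [-0.001  -0.0006 -0.0766]
time: 27.9
ee_pos: [0.4959, 0.2492, 0.148]
tcp_rot: [-1.569, 0.095, -0.094]
force: [0.2, -0.8, -1.7]
grip_width: 0.0577
t 27.9 grasp [0.4959 0.2492 0.159 ] yaw -6.91 F [ 0.2 -0.8 -1.7] T [-0.09  0.06 -0.  ] w 0.0577
turn rad -0.0019 deg -0.11  shift x,y,z [0.0003 0.0055 0.015 ]
```

```bash
python3 -m crank '[[-0.7,0,0,0.008,0],[-0.7,0,0,0.004,0],[-0.7,0,0,0.003,0],[-0.7,0,0,0,0]]'; python3 -m crank '[[-0.7,0,0.003,0,0],[-0.7,0,0.002,0,0],[-0.7,0,0.001,0,0],[-0.7,0,0,0,0]]'; python3 go.py 0.498 0.264 0.1535 -6.8
```

```text
time: 28.4
ee_pos: [0.4978, 0.2643, 0.1481]
tcp_rot: [-1.569, 0.095, -0.095]
force: [-0.5, 0.3, -1.6]
grip_width: 0.058
time: 28.9
ee_pos: [0.4976, 0.2642, 0.143]
tcp_rot: [-1.569, 0.096, -0.095]
force: [-4.9, -1.9, 9.9]
grip_width: 0.0579
t 28.9 grasp [0.4976 0.2642 0.154 ] yaw -6.95 F [-4.9 -1.9  9.9] T [-0.42  0.84 -0.07] w 0.0579
turn rad -0.0026 deg -0.15  shift x,y,z [ 0.0005  0.0005 -0.0001]
```

```bash
python3 -m crank '[[1,0,0,0,0],[1,0,0,0,0],[1,0,0,0,0],[1,0,-0.03,0,0],[1,0,-0.05,0,0],[1,0,0,0,-0.112],[1,0,0,0,-0.112]]'; python3 go.py 0.5578 -0.1668 0.233 5.9
```

```text
time: 29.78
ee_pos: [0.4981, 0.2644, 0.2228]
tcp_rot: [-1.569, -0.085, 0.083]
force: [-0.0, -0.1, -0.9]
grip_width: 0.0915
t 29.77 grasp [0.4981 0.2644 0.2338] yaw 6.11 F [-0.  -0.1 -0.9] T [-0.03  0.09 -0.  ] w 0.0915
turn rad 0.0037 deg 0.21  shift x,y,z [ 0.015   0.0006 -0.4351]
```

```bash
python3 -m crank '[[1,0.001,0,-0.03,0.004],[1,0.002,0,-0.06,0],[1,0.002,0,-0.06,0],[1,0.002,0,-0.06,0],[1,0.002,0,-0.06,0],[1,0.002,0,-0.06,0],[1,0.002,0,-0.06,0],[1,0.002,0,-0.035,0],[1,0,0,-0.01,0],[1,0,0,0,0],[1,0,0,0,0]]'; python3 go.py 0.5578 -0.1668 0.078 5.9
```

```text
time: 31.15
ee_pos: [0.5556, -0.1658, 0.222]
tcp_rot: [-1.569, -0.078, 0.079]
force: [0.6, -0.2, 0.6]
grip_width: 0.0916
t 31.15 grasp [ 0.5556 -0.1658  0.233 ] yaw 5.73 F [ 0.6 -0.2  0.6] T [-0.03  0.05  0.01] w 0.0916
turn rad -0.003 deg -0.17  shift x,y,z [ 0.0021  0.155  -0.0013]
```

```bash
python3 -m crank '[[1,0.002,0.03,-0.001,-0.003],[1,0,0.045,0,0],[1,0,0.04,0,0],[1,0,0.025,0,0],[1,0,0.015,0,0],[1,0,0,0,0],[-0.7,0,0,0,0],[-0.7,0,0,0,0],[-0.7,0,0,0,0],[-0.7,0,0,0,0],[-0.7,0,0,0,0]]' 30; python3 go.py 0.5578 -0.1668 0.078 5.9;  python3 -m crank '[[-0.7,0,-0.02,0,0],[-0.7,0,-0.04,0,0],[-0.7,0,-0.04,0,0],[-0.7,0,-0.03,0,0],[-0.7,0,0,0,0.112],[-0.7,0,0,0,0.112],[-0.7,0,0,0,0]]'; python3 go.py 0.4700 0.041 0.16 -6.9
```

```text
time: 32.52
ee_pos: [0.5581, -0.168, 0.0676]
tcp_rot: [-1.57, -0.08, 0.08]
force: [-1.0, 0.1, 6.7]
grip_width: 0.0577
t 32.52 grasp [ 0.5581 -0.168   0.0786] yaw 5.84 F [-1.   0.1  6.7] T [-0.04  0.28  0.02] w 0.0577
turn rad -0.0011 deg -0.06  shift x,y,z [-0.0002  0.0006  0.0012]
time: 33.4
ee_pos: [0.5576, -0.1678, 0.1968]
tcp_rot: [-1.569, 0.096, -0.095]
force: [-0.3, -0.5, -2.7]
grip_width: 0.0579
t 33.4 grasp [ 0.5576 -0.1678  0.2078] yaw -6.95 F [-0.3 -0.5 -2.7] T [-0.06  0.05  0.03] w 0.0579
turn rad -0.0009 deg -0.05  shift x,y,z [-0.112   0.0479  0.1968]
```

```bash
python3 -m crank '[[-0.7,-0.012,0,0.02,0],[-0.7,-0.025,0,0.045,0],[-0.7,-0.025,0,0.045,0],[-0.7,-0.025,0,0.04,0],[-0.7,-0.02,0.01,0.03,0],[-0.7,-0.005,0.02,0.017,0],[-0.7,0,0.014,0,0],[-0.7,0,0.005,0,0],[-0.7,0,0,0,0],[-0.7,0,0,0,0]]'; python3 go.py 0.4700 0.041 0.16 -6.9
```

```text
time: 34.65
ee_pos: [0.4712, 0.0408, 0.1485]
tcp_rot: [-1.569, 0.096, -0.097]
force: [-0.2, -0.8, -1.3]
grip_width: 0.0584
t 34.65 grasp [0.4712 0.0408 0.1595] yaw -7.03 F [-0.2 -0.8 -1.3] T [-0.01  0.06  0.01] w 0.0584
turn rad -0.0023 deg -0.13  shift x,y,z [-0.0012 -0.0005  0.    ]
```

```bash
python3 -m crank '[[-0.7,-0.001,0,0.015,-0.002],[-0.7,0,0,0.02,0],[-0.7,0,0,0.02,0],[-0.7,0,0,0.02,0],[-0.7,0,0,0,0]]';  python3 -m crank '[[-0.7,0,0,0.03,0],[-0.7,0,0,0.035,0],[-0.7,0,0,0.02,0],[-0.7,0,0,0.01,0],[-0.7,0,0,0,0]]'; python3 go.py 0.4925 0.227 0.1535 -6.9
```

```text
time: 35.28
ee_pos: [0.4791, 0.1174, 0.1484]
tcp_rot: [-1.568, 0.092, -0.093]
force: [0.8, -0.0, -0.6]
grip_width: 0.0578
time: 35.9
ee_pos: [0.49, 0.2101, 0.148]
tcp_rot: [-1.569, 0.094, -0.093]
force: [0.0, -0.1, -0.5]
grip_width: 0.0578
t 35.9 grasp [0.49   0.2101 0.159 ] yaw -6.83 F [ 0.  -0.1 -0.5] T [-0.08  0.14  0.06] w 0.0578
turn rad 0.0012 deg 0.07  shift x,y,z [0.0005 0.0055 0.0171]
```

```bash
python3 -m crank '[[-0.7,0,0,0.008,0],[-0.7,0,0,0.005,0],[-0.7,0,0,0.004,0],[-0.7,0,0,0,0]]'; python3 -m crank '[[-0.7,0,0.003,0,0],[-0.7,0,0.002,0,0],[-0.7,0,0.001,0,0],[-0.7,0,0,0,0]]'; python3 go.py 0.498 0.264 0.1535 -6.8; python3 -m crank '[[1,0,0,0,0],[1,0,0,0,0],[1,0,0,0,0],[1,0,-0.03,0,0],[1,0,-0.05,0,0],[1,0,0,0,-0.143],[1,0,0,0,-0.143]]'; python3 go.py 0.5747 -0.3060 0.233 9.5
```

```text
time: 36.4
ee_pos: [0.4922, 0.2272, 0.1481]
tcp_rot: [-1.569, 0.094, -0.094]
force: [0.5, -0.1, -1.9]
grip_width: 0.0574
time: 36.9
ee_pos: [0.4928, 0.2271, 0.1429]
tcp_rot: [-1.568, 0.093, -0.095]
force: [-0.9, -1.3, 6.8]
grip_width: 0.0577
t 36.9 grasp [0.4928 0.2271 0.1539] yaw -6.88 F [-0.9 -1.3  6.8] T [-0.32  0.16 -0.02] w 0.0577
turn rad -0.0014 deg -0.08  shift x,y,z [0.0008 0.0004 0.0373]
time: 37.78
ee_pos: [0.4924, 0.2272, 0.2228]
tcp_rot: [-1.566, -0.135, 0.133]
force: [-0.6, -0.9, 1.2]
grip_width: 0.0918
t 37.77 grasp [0.4924 0.2272 0.2338] yaw 9.78 F [-0.6 -0.9  1.2] T [-0.05  0.09 -0.  ] w 0.0918
turn rad 0.0048 deg 0.28  shift x,y,z [-0.0068  0.0006 -0.5395]
```

```bash
python3 -m crank '[[1,-0.001,0,-0.03,0.005],[1,-0.001,0,-0.06,0],[1,-0.001,0,-0.06,0],[1,-0.001,0,-0.06,0],[1,-0.001,0,-0.06,0],[1,-0.001,0,-0.06,0],[1,-0.001,0,-0.06,0],[1,0,0,-0.06,0],[1,0,0,-0.06,0],[1,0,0,-0.03,0],[1,0,0,0,0],[1,0,0,0,0]]'; python3 go.py 0.5747 -0.3060 0.062 9.5
```

```text
time: 39.28
ee_pos: [0.5716, -0.3062, 0.2217]
tcp_rot: [-1.566, -0.126, 0.127]
force: [0.0, 0.3, -0.6]
grip_width: 0.092
t 39.27 grasp [ 0.5716 -0.3062  0.2327] yaw 9.22 F [ 0.   0.3 -0.6] T [-0.06  0.04 -0.02] w 0.092
turn rad -0.0049 deg -0.28  shift x,y,z [ 0.0032  0.1707 -0.0005]
```

```bash
python3 -m crank '[[1,0.003,0.03,-0.0005,-0.005],[1,0,0.045,0,0],[1,0,0.045,0,0],[1,0,0.03,0,0],[1,0,0.0205,0,0],[1,0,0,0,0],[-0.8,0,0,0,0],[-0.8,0,0,0,0],[-0.8,0,0,0,0],[-0.8,0,0,0,0],[-0.8,0,0,0,0]]' 30; python3 go.py 0.5747 -0.3060 0.062 9.5;  python3 -m crank '[[-0.8,0,-0.02,0,0],[-0.8,0,-0.04,0,0],[-0.8,0,-0.04,0,0],[-0.8,0,-0.04,0,0],[-0.8,0,0,0,0.143],[-0.8,0,0,0,0.143],[-0.8,0,0,0,0]]'; python3 go.py 0.4695 0.041 0.16 -6.9
```

```text
time: 40.65
ee_pos: [0.575, -0.3072, 0.0519]
tcp_rot: [-1.567, -0.13, 0.13]
force: [-0.8, 0.7, 2.6]
grip_width: 0.0497
t 40.65 grasp [ 0.575  -0.3072  0.0629] yaw 9.51 F [-0.8  0.7  2.6] T [-0.08  0.12 -0.03] w 0.0497
turn rad 0.0002 deg 0.01  shift x,y,z [-0.0001  0.0009  0.0012]
time: 41.52
ee_pos: [0.5751, -0.3071, 0.1928]
tcp_rot: [-1.569, 0.093, -0.094]
force: [-0.6, 0.1, -1.1]
grip_width: 0.0496
t 41.52 grasp [ 0.5751 -0.3071  0.2038] yaw -6.82 F [-0.6  0.1 -1.1] T [-0.05  0.05  0.01] w 0.0496
turn rad 0.0013 deg 0.08  shift x,y,z [-0.1467  0.0435  0.3329]
```

```bash
python3 -m crank '[[-0.8,-0.01,0,0.03,0],[-0.8,-0.025,0,0.053,0],[-0.8,-0.025,0,0.053,0],[-0.8,-0.025,0,0.053,0],[-0.8,-0.025,0,0.05,0],[-0.8,-0.025,0,0.05,0],[-0.8,-0.012,0.01,0.03,0],[-0.8,0,0.016,0.014,0],[-0.8,0,0.013,0,0],[-0.8,0,0.005,0,0],[-0.8,0,0,0,0],[-0.8,0,0,0,0]]'; python3 go.py 0.4695 0.041 0.16 -6.9
```

```text
time: 43.02
ee_pos: [0.4693, 0.0405, 0.1478]
tcp_rot: [-1.569, 0.095, -0.095]
force: [-0.5, -0.4, -0.8]
grip_width: 0.05
t 43.02 grasp [0.4693 0.0405 0.1588] yaw -6.92 F [-0.5 -0.4 -0.8] T [-0.08  0.12 -0.02] w 0.05
turn rad -0.0004 deg -0.02  shift x,y,z [ 0.0001 -0.0012  0.0005]
```

```bash
python3 -m crank '[[-0.8,0,-0.001,0.015,0],[-0.8,0,0,0.02,0],[-0.8,0,0,0.02,0],[-0.8,0,0,0.02,0],[-0.8,0,0,0,0]]';  python3 -m crank '[[-0.8,0,0,0.025,0],[-0.8,0,0,0.02,0],[-0.8,0,0,0.01,0],[-0.8,0,0,0.005,0],[-0.8,0,0,0,0]]'; python3 go.py 0.4882 0.193 0.1535 -6.9
```

```text
time: 43.65
ee_pos: [0.4783, 0.1172, 0.1489]
tcp_rot: [-1.568, 0.092, -0.093]
force: [0.6, 0.3, -1.4]
grip_width: 0.0501
time: 44.28
ee_pos: [0.485, 0.1751, 0.1485]
tcp_rot: [-1.569, 0.094, -0.094]
force: [-0.5, -0.9, -0.8]
grip_width: 0.0497
t 44.27 grasp [0.485  0.1751 0.1595] yaw -6.85 F [-0.5 -0.9 -0.8] T [-0.06  0.06 -0.03] w 0.0497
turn rad 0.0008 deg 0.05  shift x,y,z [0.0011 0.006  0.0182]
```

```bash
python3 -m crank '[[-0.8,0,0,0.008,0],[-0.8,0,0,0.006,0],[-0.8,0,0,0.004,0],[-0.8,0,0,0,0]]'; python3 -m crank '[[-0.8,0,0.003,0,0],[-0.8,0,0.002,0,0],[-0.8,0,0.001,0,0],[-0.8,0,0,0,0]]'; python3 go.py 0.488 0.193 0.1535 -6.8; python3 -m crank '[[1,0,0,0,0],[1,0,0,0,0],[1,0,0,0,0],[1,0,-0.03,0,0],[1,0,-0.05,0,0],[1,0,0,0,-0.157],[1,0,0,0,-0.157]]'; python3 go.py 0.5620 -0.2415 0.233 11.1
```

```text
time: 44.78
ee_pos: [0.4872, 0.1933, 0.1485]
tcp_rot: [-1.569, 0.094, -0.094]
force: [0.1, 0.6, -1.5]
grip_width: 0.0497
time: 45.28
ee_pos: [0.4885, 0.1932, 0.1433]
tcp_rot: [-1.568, 0.092, -0.096]
force: [2.6, -0.8, 4.1]
grip_width: 0.0498
t 45.27 grasp [0.4885 0.1932 0.1543] yaw -6.88 F [ 2.6 -0.8  4.1] T [-0.23 -0.34  0.03] w 0.0498
turn rad -0.0014 deg -0.08  shift x,y,z [-0.0005  0.0008 -0.0002]
time: 46.15
ee_pos: [0.4873, 0.1932, 0.2232]
tcp_rot: [-1.565, -0.157, 0.156]
force: [-0.4, 0.1, -0.6]
grip_width: 0.092
t 46.15 grasp [0.4873 0.1932 0.2342] yaw 11.41 F [-0.4  0.1 -0.6] T [-0.07  0.06  0.04] w 0.092
turn rad 0.0055 deg 0.31  shift x,y,z [-0.0104  0.0011 -0.4409]
```

```bash
python3 -m crank '[[1,-0.001,0,-0.03,0.005],[1,-0.001,0,-0.06,0],[1,-0.001,0,-0.06,0],[1,-0.001,0,-0.06,0],[1,-0.001,0,-0.06,0],[1,-0.001,0,-0.06,0],[1,-0.001,0,-0.06,0],[1,0,0,-0.04,0],[1,0,0,-0.01,0],[1,0,0,0,0],[1,0,0,0,0]]'; python3 go.py 0.5620 -0.2415 0.062 11.1
```

```text
time: 47.52
ee_pos: [0.5629, -0.2389, 0.2225]
tcp_rot: [-1.565, -0.149, 0.15]
force: [-0.1, -0.4, -0.1]
grip_width: 0.0921
t 47.52 grasp [ 0.5629 -0.2389  0.2335] yaw 10.89 F [-0.1 -0.4 -0.1] T [-0.07  0.06  0.03] w 0.0921
turn rad -0.0037 deg -0.21  shift x,y,z [-0.0013  0.1715 -0.0025]
```

```bash
python3 -m crank '[[1,-0.001,0.03,-0.0025,-0.003],[1,0,0.045,0,0],[1,0,0.045,0,0],[1,0,0.03,0,0],[1,0,0.0205,0,0],[1,0,0,0,0],[-0.8,0,0,0,0],[-0.8,0,0,0,0],[-0.8,0,0,0,0],[-0.8,0,0,0,0],[-0.8,0,0,0,0]]' 30; python3 go.py 0.5620 -0.2415 0.062 11.1;  python3 -m crank '[[-0.8,0,-0.02,0,0],[-0.8,0,-0.04,0,0],[-0.8,0,-0.04,0,0],[-0.8,0,-0.04,0,0],[-0.8,0,0,0,0.157],[-0.8,0,0,0,0.157],[-0.8,0,0,0,0]]'; python3 go.py 0.4700 0.041 0.16 -6.9
```

```text
time: 48.9
ee_pos: [0.5628, -0.2431, 0.0524]
tcp_rot: [-1.566, -0.151, 0.15]
force: [-1.0, 0.3, 2.3]
grip_width: 0.0502
t 48.9 grasp [ 0.5628 -0.2431  0.0634] yaw 10.99 F [-1.   0.3  2.3] T [-0.05  0.12 -0.04] w 0.0502
turn rad -0.0018 deg -0.11  shift x,y,z [-0.0005  0.0014  0.0018]
time: 49.78
ee_pos: [0.5627, -0.2431, 0.1933]
tcp_rot: [-1.569, 0.094, -0.096]
force: [0.1, -0.2, -0.2]
grip_width: 0.0506
t 49.77 grasp [ 0.5627 -0.2431  0.2043] yaw -6.93 F [ 0.1 -0.2 -0.2] T [ 0.03  0.07 -0.03] w 0.0506
turn rad -0.0005 deg -0.03  shift x,y,z [-0.1262  0.0441  0.2709]
```

```bash
python3 -m crank '[[-0.8,-0.01,0,0.02,0],[-0.8,-0.025,0,0.05,0],[-0.8,-0.025,0,0.05,0],[-0.8,-0.025,0,0.05,0],[-0.8,-0.025,0,0.05,0],[-0.8,-0.016,0.01,0.035,0],[-0.8,0,0.016,0.016,0],[-0.8,0,0.013,0,0],[-0.8,0,0.004,0,0],[-0.8,0,0,0,0],[-0.8,0,0,0,0]]'; python3 go.py 0.4700 0.041 0.16 -6.9
```

```text
time: 51.15
ee_pos: [0.471, 0.0405, 0.1493]
tcp_rot: [-1.569, 0.096, -0.097]
force: [-0.4, 0.3, -0.2]
grip_width: 0.0508
t 51.15 grasp [0.471  0.0405 0.1603] yaw -7.05 F [-0.4  0.3 -0.2] T [-0.03  0.11  0.01] w 0.0508
turn rad -0.0027 deg -0.15  shift x,y,z [-0.001   0.0003  0.0003]
```

```bash
python3 -m crank '[[-0.8,0,0,0.015,0],[-0.8,0,0,0.02,0],[-0.8,0,0,0.02,0],[-0.8,0,0,0.02,0],[-0.8,0,0,0,0]]';  python3 -m crank '[[-0.8,0,0,0.015,0],[-0.8,0,0,0.01,0],[-0.8,0,0,0.005,0],[-0.8,0,0,0,0]]'; python3 go.py 0.4846 0.162 0.1535 -6.9
```

```text
time: 51.78
ee_pos: [0.4801, 0.1172, 0.1494]
tcp_rot: [-1.568, 0.094, -0.095]
force: [0.0, 0.2, -0.6]
grip_width: 0.05
time: 52.28
ee_pos: [0.4833, 0.1457, 0.149]
tcp_rot: [-1.569, 0.096, -0.095]
force: [-0.0, 0.7, -1.8]
grip_width: 0.0504
t 52.27 grasp [0.4833 0.1457 0.16  ] yaw -6.96 F [-0.   0.7 -1.8] T [-0.1   0.05 -0.04] w 0.0504
turn rad -0.0011 deg -0.06  shift x,y,z [-0.0007  0.0065  0.0163]
```

```bash
python3 -m crank '[[-0.8,-0.0005,0,0.008,0],[-0.8,0,0,0.005,0],[-0.8,0,0,0.003,0],[-0.8,0,0,0,0]]'; python3 -m crank '[[-0.8,0,0.003,0,0],[-0.8,0,0.002,0,0],[-0.8,0,0.0015,0,0],[-0.8,0,0,0,0]]'; python3 go.py 0.488 0.193 0.1535 -6.8; python3 -m crank '[[1,0,0,0,0],[1,0,0,0,0],[1,0,0,0,0],[1,0,-0.03,0,0],[1,0,-0.05,0,0],[1,0,0,0,0]]'; python3 go.py 0.488 0.193 0.1535 -6.8
```

```text
time: 52.78
ee_pos: [0.4848, 0.1616, 0.1491]
tcp_rot: [-1.569, 0.096, -0.096]
force: [-0.4, 0.2, -0.9]
grip_width: 0.0504
time: 53.28
ee_pos: [0.4849, 0.1613, 0.1439]
tcp_rot: [-1.569, 0.096, -0.096]
force: [-5.4, -1.8, 16.9]
grip_width: 0.0505
t 53.27 grasp [0.4849 0.1613 0.1549] yaw -6.99 F [-5.4 -1.8 16.9] T [-0.29  1.08  0.14] w 0.0505
turn rad -0.0033 deg -0.19  shift x,y,z [-0.0006  0.0014  0.0318]
time: 54.02
ee_pos: [0.487, 0.1622, 0.2259]
tcp_rot: [-1.566, 0.091, -0.101]
force: [-0.1, -0.2, -0.4]
grip_width: 0.0918
t 54.02 grasp [0.487  0.1622 0.2369] yaw -7.0 F [-0.1 -0.2 -0.4] T [-0.06  0.09  0.01] w 0.0918
turn rad -0.0034 deg -0.2  shift x,y,z [-0.0032  0.0835  0.0305]
```

```bash
python3 -m crank '[[1,0,0,-0.03,0],[1,0,0,-0.06,0],[1,0,0,-0.06,0],[1,0,0,-0.06,0],[1,0,0,-0.06,0],[1,0,0,-0.06,0],[1,0,0,-0.05,0],[1,0,0,0,0]]'
python3 - <<'E'
from fit import *
D={}; 
for n in ['scene','top']:
    fr=[cams.grab_frame(n) for _ in range(8)]
    d=dict(fr[-1]); d['avg']=np.mean([f['frame'].astype(float) for f in fr],0); D[n]=d
    d['stop']=[(o['p'],o['uv'],o['region']) for o in spotter.outline_of(fr[-1],'stop')]
    print([(round(o[0],2),np.round(o[1]),o[2].sum()) for o in d['stop']])
pickle.dump(D,open('D2.pkl','wb'))
# outline by darkness on the averaged picture, tied to the network's region
obs=[]
for n in ('top','scene'):
    d=D[n]; m=max(d['stop'],key=lambda o:o[0])[2].astype(np.uint8); big=cv2.dilate(m,np.ones((9,9)))
    g=d['avg'].mean(2); bg=np.percentile(g[(big>0)&(cv2.dilate(m,np.ones((5,5)))==0)],50); th=(np.median(g[m>0])+bg)/2
    q=((g<th)&(big>0)).astype(np.uint8); k,l,st,_=cv2.connectedComponentsWithStats(q); q=l==1+st[1:,4].argmax()
    print(n,m.sum(),q.sum(),th); obs.append((d,q))
for nm,ob in (('both',obs),('top',obs[:1]),('scene',obs[1:])):
    p,s=fit(ob,(.044,.06,.044),0,[.509,-.022,-.48]); print(nm,p[:2].round(4),np.degrees(p[2]).round(1),round(s,3))
def crop(n,x0,x1,y0,y1,f,g=1,ga=.7):
    a=D[n]['avg'][y0:y1,x0:x1,::-1]; a=255*np.clip(a/255*g,0,1)**ga
    return cv2.resize(a.astype(np.uint8),None,fx=f,fy=f,interpolation=cv2.INTER_CUBIC)
W=np.zeros((600,800,3),np.uint8)
for im,(x,y) in ((crop('scene',290,330,200,240,7,3.5,1),(0,0)),(crop('scene',335,480,190,305,3.2),(290,0)),(crop('top',175,355,180,225,4.4),(0,390))):
    W[y:y+im.shape[0],x:x+im.shape[1]]=im[:600-y,:800-x]
cv2.imwrite('pics/m4.png',W)
E
```

```text
time: 55.02
ee_pos: [0.4376, -0.2184, 0.2215]
tcp_rot: [-1.569, 0.1, -0.098]
force: [0.8, 0.3, 0.4]
grip_width: 0.0919
[(0.91, array([302., 227.]), np.int64(455))]
[(0.68, array([349., 188.]), np.int64(334)), (0.37, array([192., 200.]), np.int64(1098))]
top 334 340 78.46875
scene 455 422 76.83333333333333
both [ 0.5344 -0.0349] -25.4 0.895
top [ 0.5338 -0.0327] -23.3 0.93
scene [ 0.5347 -0.0377] -26.4 0.95
```

View pics/m4.png

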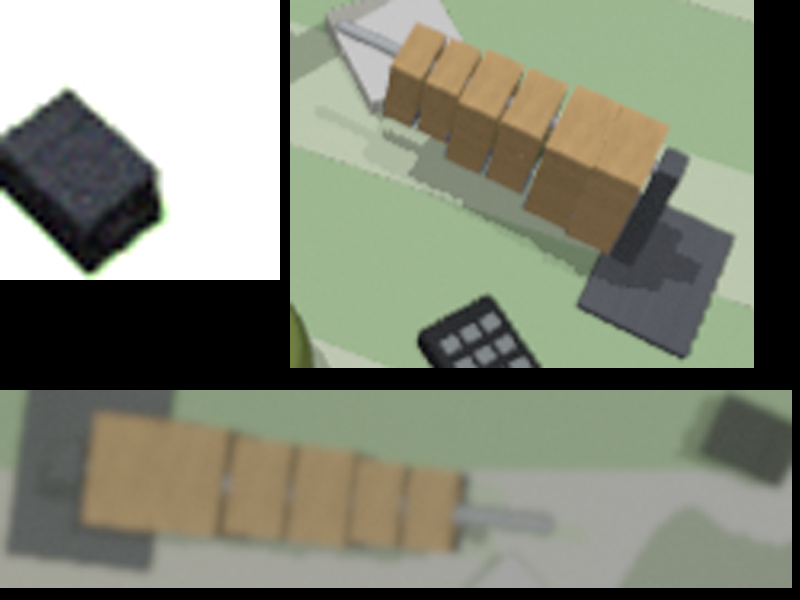

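```bash
python3 -m crank '[[1,0,0,0,0.16],[1,0,0,0,0.16],[1,0,0,0,0]]'; python3 go.py 0.5344 -0.0352 0.1 -25.4
```

```text
time: 56.3
ee_pos: [0.4385, -0.2158, 0.2226]
tcp_rot: [-1.543, 0.346, -0.346]
force: [-0.3, 0.9, 0.7]
grip_width: 0.0922
t 56.3 grasp [ 0.4385 -0.2158  0.2336] yaw -25.27 F [-0.3  0.9  0.7] T [-0.04  0.12  0.06] w 0.0922
turn rad 0.0023 deg 0.13  shift x,y,z [0.0091 0.1336 0.2043]
```

```bash
python3 -m crank '[[1,0.002,0,0.04,0.002],[1,0.003,0,0.055,0],[1,0.003,0,0.055,0],[1,0.001,0.02,0.04,0],[1,0,0.03,0.014,0],[1,0,0.04,0,0],[1,0,0.04,0,0],[1,0,0,0,0],[1,0,0,0,0]]'; python3 go.py 0.5344 -0.0352 0.026 -25.4
```

```text
time: 57.42
ee_pos: [0.535, -0.0355, 0.0937]
tcp_rot: [-1.543, 0.346, -0.348]
force: [0.0, -0.5, -0.2]
grip_width: 0.092
t 57.42 grasp [ 0.535  -0.0355  0.1047] yaw -25.35 F [ 0.  -0.5 -0.2] T [-0.06  0.1  -0.03] w 0.092
turn rad 0.0009 deg 0.05  shift x,y,z [-0.0008  0.0787 -0.    ]
```

```bash
python3 -m crank '[[1,0,0.03,0,0],[1,0,0.025,0,0],[1,0,0.015,0,0],[1,0,0.007,0,0],[1,0,0,0,0],[1,0,0,0,0]]'; python3 go.py 0.5344 -0.0352 0.026 -25.4; python3 -m crank '[[-0.9,0,0,0,0],[-0.9,0,0,0,0],[-0.9,0,0,0,0],[-0.9,0,0,0,0],[-0.9,0,0,0,0],[-0.9,0,0,0,0]]' 30;  python3 go.py 0.5344 -0.0352 0.026 -25.4
```

```text
time: 58.18
ee_pos: [0.5349, -0.0354, 0.0164]
tcp_rot: [-1.542, 0.347, -0.349]
force: [0.3, -0.3, 0.2]
grip_width: 0.0918
t 58.17 grasp [ 0.5349 -0.0354  0.0274] yaw -25.43 F [ 0.3 -0.3  0.2] T [-0.06  0.1  -0.03] w 0.0918
turn rad -0.0006 deg -0.03  shift x,y,z [-0.0005  0.0014 -0.    ]
time: 58.92
ee_pos: [0.5343, -0.0354, 0.0156]
tcp_rot: [-1.543, 0.348, -0.348]
force: [-0.2, -0.6, -0.0]
grip_width: 0.0439
t 58.92 grasp [ 0.5343 -0.0354  0.0266] yaw -25.44 F [-0.2 -0.6 -0. ] T [-0.13  0.07  0.02] w 0.0439
turn rad -0.0006 deg -0.04  shift x,y,z [0.     0.0006 0.0002]
```

```bash
python3 -m crank '[[-0.9,0,-0.02,0,0],[-0.9,0,-0.04,0,0],[-0.9,0,-0.04,0,0],[-0.9,0,-0.038,0,0],[-0.9,0,0,0,-0.161],[-0.9,0,0,0,-0.161],[-0.9,0,0,0,0],[-0.9,0,0,0,0]]'; python3 go.py 0.4683 0.021 0.1649 -6.95
```

```text
time: 59.92
ee_pos: [0.534, -0.0353, 0.1534]
tcp_rot: [-1.569, 0.099, -0.098]
force: [0.8, 0.1, -1.9]
grip_width: 0.0435
t 59.92 grasp [ 0.534  -0.0353  0.1644] yaw -7.19 F [ 0.8  0.1 -1.9] T [-0.02  0.05 -0.02] w 0.0435
turn rad -0.0042 deg -0.24  shift x,y,z [-0.0721 -0.0005  0.048 ]
```

```bash
python3 -m crank '[[-0.9,-0.03,0,0,-0.004],[-0.9,-0.03,0,0.01,0],[-0.9,-0.012,0,0.018,0],[-0.9,0,0,0.015,0],[-0.9,0,0,0.005,0],[-0.9,0,0,0,0],[-0.9,0,0,0,0]]'; python3 go.py 0.4683 0.031 0.1649 -6.95
python3 - <<'E'
from h import *
fr=[cams.grab_frame('scene') for _ in range(6)]
a=np.mean([f['frame'].astype(float) for f in fr],0)[:,:,::-1]
a=255*(a/255)**.7
cv2.imwrite('pics/m5.png',cv2.resize(a[160:260,300:430].astype(np.uint8),None,fx=6,fy=6,interpolation=cv2.INTER_CUBIC))
E
```

```text
time: 60.8
ee_pos: [0.4687, 0.0206, 0.1535]
tcp_rot: [-1.569, 0.093, -0.093]
force: [0.4, -0.4, -0.4]
grip_width: 0.0439
t 60.8 grasp [0.4687 0.0206 0.1645] yaw -6.78 F [ 0.4 -0.4 -0.4] T [-0.1   0.12 -0.03] w 0.0439
turn rad 0.003 deg 0.17  shift x,y,z [-0.0017 -0.0004  0.0103]
```

View pics/m5.png

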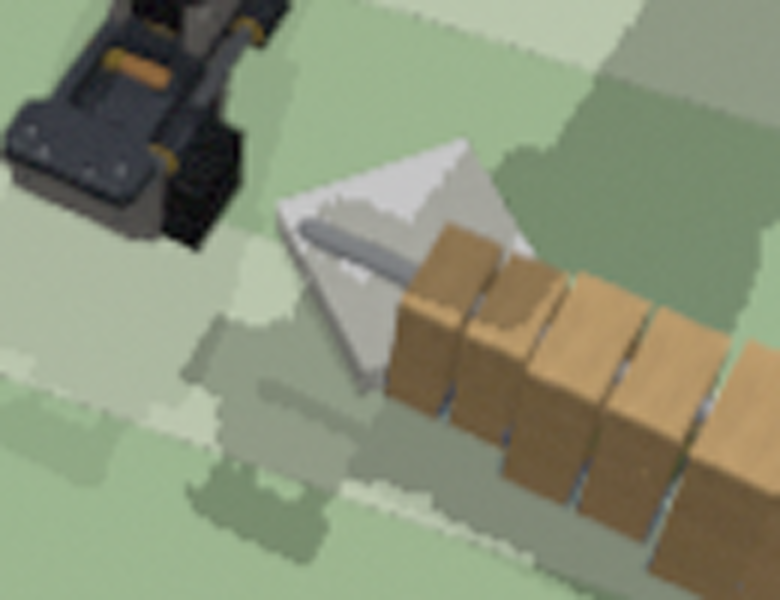

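Run:
```python
from h import *
d=cams.grab_frame('scene'); u=np.array([.121,.9927,0]); n=np.array([.9927,-.121,0])
P=[[.4756,.0904,.16],[.4756,.0904,.166]]
c=np.array([.4685,.0206,.16])
for a in(-1,1):
    for b in(-1,1): P.append(c+.03*u+.022*a*n+[0,0,.022*b])
print(((proj(d,P)-[300,160]+.5)*6).round(0).tolist())
```

```text
[[307.0, 229.0], [307.0, 222.0], [248.0, 189.0], [251.0, 134.0], [203.0, 258.0], [205.0, 204.0]]
```

```bash
python3 -m crank '[[-0.9,-0.001,0,0.015,0.002],[-0.9,0,0,0.015,0],[-0.9,0,0,0.006,0],[-0.9,0,0,0.004,0],[-0.9,0,0,0.004,0],[-0.9,0,0,0.004,0],[-0.9,0,0,0,0]]'; python3 go.py 0.4756 0.0904 0.1649 -6.95
```

```text
time: 62.02
ee_pos: [0.4732, 0.0688, 0.1536]
tcp_rot: [-1.569, 0.094, -0.094]
force: [0.1, -0.0, -1.2]
grip_width: 0.044
t 62.02 grasp [0.4732 0.0688 0.1646] yaw -6.87 F [ 0.1 -0.  -1.2] T [-0.01  0.04 -0.01] w 0.044
turn rad 0.0014 deg 0.08  shift x,y,z [-0.0002 -0.0003  0.0217]
```

```bash
python3 -m crank '[[-0.9,0,0,0.004,0],[-0.9,0,0,0.004,0],[-0.9,0,0,0.004,0],[-0.9,0,0,0,0]]'; python3 go.py 0.4756 0.0904 0.1649 -6.95; python3 -m crank '[[-0.9,0,0,0.004,0],[-0.9,0,0,0.004,0],[-0.9,0,0,0.002,0],[-0.9,0,0,0,0]]'; python3 go.py 0.4756 0.0904 0.1649 -6.95
```

```text
time: 62.52
ee_pos: [0.4746, 0.0809, 0.1536]
tcp_rot: [-1.569, 0.094, -0.094]
force: [-0.2, -0.1, -0.5]
grip_width: 0.0438
t 62.52 grasp [0.4746 0.0809 0.1646] yaw -6.85 F [-0.2 -0.1 -0.5] T [-0.    0.05 -0.01] w 0.0438
turn rad 0.0017 deg 0.1  shift x,y,z [-0.0002 -0.0003  0.0096]
time: 63.02
ee_pos: [0.4758, 0.0907, 0.1536]
tcp_rot: [-1.569, 0.094, -0.094]
force: [-0.5, 0.5, -1.2]
grip_width: 0.0438
t 63.02 grasp [0.4758 0.0907 0.1646] yaw -6.86 F [-0.5  0.5 -1.2] T [-0.09  0.01 -0.03] w 0.0438
turn rad 0.0016 deg 0.09  shift x,y,z [-0.0001 -0.0003 -0.0003]
```

```bash
python3 -m crank '[[-0.9,0,0,0.003,0],[-0.9,0,0,0.003,0],[-0.9,0,0,0.002,0],[-0.9,0,0,0,0]]'; python3 -m crank '[[-0.9,0,0,0.001,0],[-0.9,0,0,0.001,0],[-0.9,0,0,0,0]]';python3 go.py 0.4769 0.1003 0.1649 -6.95
```

```text
time: 63.52
ee_pos: [0.4767, 0.0986, 0.1536]
tcp_rot: [-1.569, 0.094, -0.094]
force: [-0.1, 0.0, -0.3]
grip_width: 0.044
time: 63.9
ee_pos: [0.4768, 0.0996, 0.1535]
tcp_rot: [-1.57, 0.094, -0.094]
force: [-0.1, -6.1, -0.5]
grip_width: 0.0434
t 63.9 grasp [0.4768 0.0996 0.1645] yaw -6.85 F [-0.1 -6.1 -0.5] T [-1.07  0.05 -0.03] w 0.0434
turn rad 0.0018 deg 0.1  shift x,y,z [ 0.     -0.0004  0.0007]
```

```bash
python3 -m crank '[[-0.9,0,0,0.001,0],[-0.9,0,0.001,0,0],[-0.9,0,0.001,0,0],[-0.9,0,0,0,0]]';python3 go.py 0.4769 0.1003 0.1649 -6.95
```

```text
time: 64.4
ee_pos: [0.4769, 0.0998, 0.1516]
tcp_rot: [-1.572, 0.094, -0.093]
force: [-0.4, -10.5, 1.8]
grip_width: 0.0442
t 64.4 grasp [0.4769 0.0998 0.1626] yaw -6.83 F [ -0.4 -10.5   1.8] T [-1.93  0.12  0.02] w 0.0442
turn rad 0.0021 deg 0.12  shift x,y,z [-0.     -0.0023  0.0005]
```

```bash
python3 -m crank '[[0.2,0,0,0,0],[0.2,0,0,0,0],[0.2,0,0,0,0],[0.5,0,0,0,0],[0.5,0,-0.02,0,0],[0.5,0,-0.04,0,0],[0.5,0,-0.04,0,0],[0.5,0,0,-0.06,0],[0.5,0,0,-0.06,0],[0.5,0,0,-0.06,0],[0.5,0,0,-0.06,0],[0.5,0,0,-0.06,0],[0.5,0,0,0,0]]'
python3 - <<'E'
from fit import *
D={}
for n in ['scene','top']:
    fr=[cams.grab_frame(n) for _ in range(8)]
    d=dict(fr[-1]); d['avg']=np.mean([f['frame'].astype(float) for f in fr],0); D[n]=d
    print([(round(o['p'],2),np.round(o['uv']),o['region'].sum()) for o in spotter.outline_of(fr[-1],'stop')])
u=np.array([.121,.9927,0])
for n in D: print(n,proj(D[n],[np.array([.4756,.0904,.158])+.01*u+k*.03*u for k in(-1,0,1)]).round(1).tolist())
def crop(n,x0,x1,y0,y1,f,ga=.7):
    a=D[n]['avg'][y0:y1,x0:x1,::-1]; a=255*np.clip(a/255,0,1)**ga
    return cv2.resize(a.astype(np.uint8),None,fx=f,fy=f,interpolation=cv2.INTER_CUBIC)
W=np.zeros((600,800,3),np.uint8)
for im,(x,y) in ((crop('scene',320,400,170,240,5),(0,0)),(crop('scene',180,500,140,300,1.2),(405,0)),(crop('top',175,355,180,225,4.4),(0,390))):
    W[y:y+im.shape[0],x:x+im.shape[1]]=im[:600-y,:800-x]
cv2.imwrite('pics/m6.png',W)
E
```

```text
time: 66.03
ee_pos: [0.4405, -0.1998, 0.2516]
tcp_rot: [-1.569, 0.098, -0.098]
force: [-0.3, 0.4, 0.4]
grip_width: 0.0687
[(0.86, array([354., 198.]), np.int64(476)), (0.43, array([424., 238.]), np.int64(670)), (0.41, array([448., 274.]), np.int64(1614))]
[(0.69, array([298., 208.]), np.int64(402)), (0.58, array([203., 198.]), np.int64(339))]
scene [[344.1, 195.2], [353.9, 199.6], [363.8, 204.1]]
top [[308.0, 210.9], [296.8, 209.5], [285.6, 208.1]]
```

View pics/m6.png

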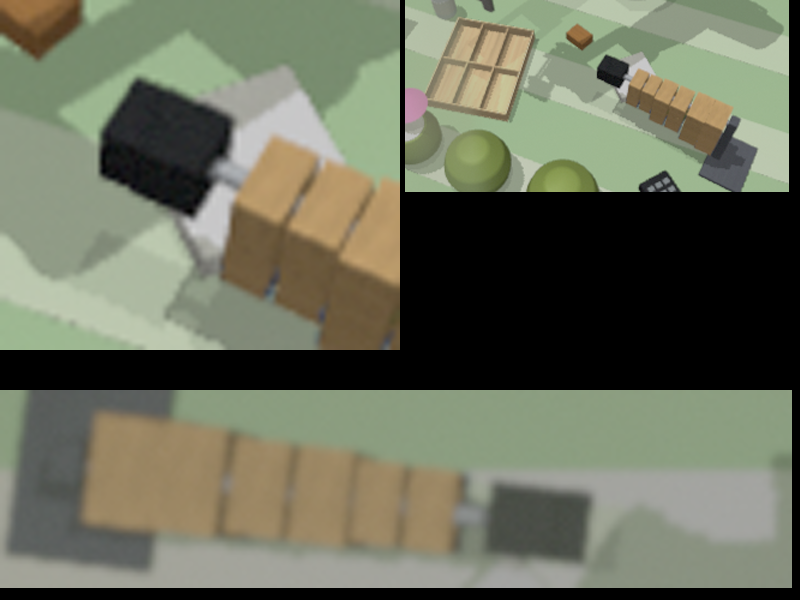

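```bash
python3 go.py 0.4683 0.030 0.1600 -6.95; python3 -m crank '[[-1,0,0,0.03,0],[-1,0,0,0.055,0],[-1,0,0,0.055,0],[-1,0,0.03,0.04,0],[-1,0,0.03,0.02,0],[-1,0,0.03,0,0],[-1,0,0.012,0,0],[-1,0,0,0,0],[-1,0,0,0,0]]'; python3 go.py 0.4713 0.055 0.1600 -6.95
```

```text
t 66.92 grasp [ 0.4412 -0.1964  0.2626] yaw -6.88 F [ 0.1  0.9 -0.1] T [-0.05  0.05  0.02] w 0.0689
turn rad 0.0013 deg 0.07  shift x,y,z [-0.0005  0.1026  0.228 ]
time: 68.05
ee_pos: [0.4659, 0.0018, 0.1506]
tcp_rot: [-1.569, 0.094, -0.096]
force: [0.5, -0.6, -1.0]
grip_width: 0.0
t 68.05 grasp [0.4659 0.0018 0.1616] yaw -6.91 F [ 0.5 -0.6 -1. ] T [-0.04  0.05 -0.01] w 0.0
turn rad 0.0007 deg 0.04  shift x,y,z [-0.001   0.0016  0.0534]
```

```bash
python3 -m crank '[[-1,-0.001,0.0015,0.02,0],[-1,0,0,0.02,0],[-1,0,0,0.008,0],[-1,0,0,0,0]]'; python3 -m crank '[[-1,0,0,0.003,0],[-1,0,0,0.003,0],[-1,0,0,0,0]]'; python3 -m crank '[[-1,0,0,0.002,0],[-1,0,0,0,0]]'; python3 -m crank '[[-1,0,0,0.002,0],[-1,0,0,0,0]]'
```

```text
time: 68.55
ee_pos: [0.4703, 0.05, 0.1487]
tcp_rot: [-1.569, 0.093, -0.095]
force: [0.8, 0.7, 0.9]
grip_width: 0.0004
time: 68.92
ee_pos: [0.4706, 0.0558, 0.1481]
tcp_rot: [-1.569, 0.094, -0.094]
force: [-0.1, 1.1, -0.2]
grip_width: 0.0004
time: 69.18
ee_pos: [0.4706, 0.0566, 0.1481]
tcp_rot: [-1.571, 0.094, -0.093]
force: [-1.3, -7.7, 3.0]
grip_width: 0.0002
time: 69.42
ee_pos: [0.4706, 0.0569, 0.1482]
tcp_rot: [-1.574, 0.094, -0.092]
force: [-1.7, -19.1, 5.9]
grip_width: 0.0004
```

```bash
python3 -m crank '[[-1,0,0,-0.005,0],[-1,0,0,-0.03,0],[-1,0,-0.02,-0.05,0],[-1,0,-0.04,-0.06,0],[-1,0,-0.04,-0.06,0],[-1,0,0,-0.05,0],[-1,0,0,0,0],[-1,0,0,0,0]]'
python3 - <<'E'
from h import *
D={n:(lambda fr:(fr[-1],np.mean([f['frame'].astype(float) for f in fr],0)))([cams.grab_frame(n) for _ in range(6)]) for n in ('scene','top')}
def crop(n,x0,x1,y0,y1,f): return cv2.resize((255*(D[n][1][y0:y1,x0:x1,::-1]/255)**.7).astype(np.uint8),None,fx=f,fy=f,interpolation=cv2.INTER_CUBIC)
W=np.zeros((600,800,3),np.uint8)
for im,(x,y) in ((crop('scene',320,480,170,300,2.9),(0,0)),(crop('top',175,355,180,225,4.4),(0,390))):
    W[y:y+im.shape[0],x:x+im.shape[1]]=im[:600-y,:800-x]
cv2.imwrite('pics/m7.png',W); print(r.sense()['ee_pos'],r.sense()['time'])
E
```

```text
time: 70.42
ee_pos: [0.4422, -0.1771, 0.2371]
tcp_rot: [-1.568, 0.095, -0.095]
force: [-0.7, -0.2, 0.2]
grip_width: 0.0004
[ 0.4425035  -0.17727965  0.23741659] 71.025
```

View pics/m7.png

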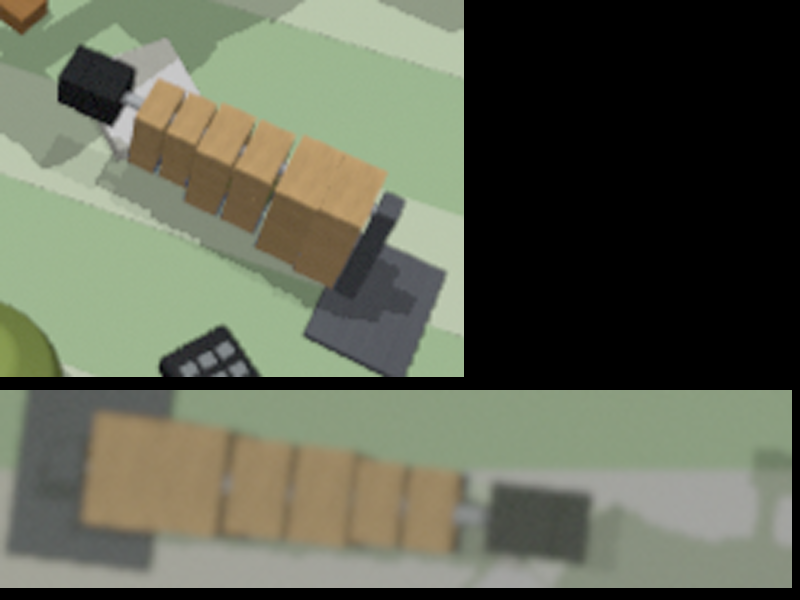

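The picture shows all six cartons hanging in order: large, large, medium, medium, small, small, running out from the post. The end stop is on the tip, with its front edge at about x=490 in the lower crop. That edge did not move when I pushed the stop again, and the gripper is clear of everything.

```bash
python3 -c "from rig import r; print(r.hand_in())"
```

```text
the job is handed in; nothing more can be done
None
```

All six cartons now hang on the rod in the asked order: two large nearest the post, then two medium, then two small. The black end stop is pushed home over the free end. I handed the job in at about 71 s of the 210 s allowed.

**End stop:**
- It was knocked to about (0.534, −0.035) m during the run, so I measured it again before picking it up.
- It met the rod's tip about where I had calculated.
- After letting go I pushed its closed end again with the shut fingers. The force rose straight to about 19 N with no sliding, so I take it as fully home.

**Last pictures:**
- Both cameras showed the cartons in order, the tray empty and the stop on the tip, with about 17 mm of bare rod between it and the last carton.
- Nothing else on the counter looked moved, and the gripper was clear of everything.

**Disagreements:**
- The two cameras differed by about 2–5 mm on the stop's position. My first reading of the rod's tip in the scene camera was about 13 mm off, probably because I picked up the edge of the board behind it. I used the top camera's tip, and the contact agreed with it to about 1 mm.
- In the top view the stop's front edge came out about 2 mm short of the calculated spot. Its place did not change with the extra push, so I put that down to measurement error.

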